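Scoop the soaked massage balls out of the tipping tub

ROBOT

A 6-joint arm with a two-finger parallel gripper is mounted at the origin on a cart in front of the work surface, level with it; the furniture and walls round the work are solid. World frame = base frame: x ahead of the robot, y to its left, z up, the work surface at z = 0. Lengths are in m, angles in rad, forces in N, time in s.
With the tool pointing down it reaches from about 0.275 to 0.725 m from the base axis. Payload 5.6 kg.
Tool frame: the origin (TCP) lies midway between the tips of the shut fingers; the grasp point (between the pads) lies 19 mm behind it; z points along the fingers, y is the line along which they close (so a half turn about z gives the same grasp; the last joint's range is limited). The gripper opens to 85 mm and grips with 20 to 120 N. Pads are 22 mm wide; open, the fingers measure 114 mm over their backs; the gripper's body (76 mm by 85 mm) begins 54 mm behind the grasp point. The pads swing forward as they close: fully open they stand 13 mm farther back than shut.
Start: joints at [-0.983, 0.255, 0.108, 0, -1.424, -0.285], TCP at [0.164, -0.525, 0.231] pointing down, gripper open.
Joint ranges: [-2.95, 2.95], [-1.21, 1.97], [-1.09, 1.5], [-2.87, 1.71], [-2.94, -0.07], [-3.05, 3.05]. Speed limits (rad/s): [2.57, 2.57, 3.14, 3.14, 3.14, 3.14].

INTERFACE

Orientations are given as a unit quaternion [w, x, y, z].
In Python, from bench import bot gives the robot as it stands. The module is installed in compiled form; this text tells all that it offers.
- The arm moves only by the tool drive_tool, never from a script. Its argument "plan" is a list of rows, each an object of numbers: "tx", "ty", "tz": the shift along the tool's x, y, z in mm; "roll": the turn about the tool's z in rad; "gripper": the finger opening in mm, from 0 to 85.4. In form: [{"tx": .., "ty": .., "tz": .., "roll": .., "gripper": ..}, ...]. A call has 1 to 20 rows; each row shifts and turns the commanded pose from where the row before left it, along the tool's axes as they then stand; what a row does not reach is not made up. A row lasts 1/12 s, in which the tool goes at most 41.7 mm and 7.16 degrees, less where a joint would pass 70% of its speed; a pose out of reach is approached as far as the arm can. A call with a gripper value outside its range is refused whole. The fingers move at their own pace and stop on an object; "squeeze" is the grip in N (left out, the last holds). Time passes only in rows, so rows that do not move let the fingers close. It gives the time, the measured TCP pose, the force, the opening and the grip force at its end, in the units of the state.
- bot.sense(): the state, without advancing time (a new reading comes with each control period).
- bot.snapshot(name): name is "scene" or "top" or "wrist"; returns (picture, depth): 384x512x3 uint8, red, green, blue; 384x512 float32, m along the optical axis (not along the pixel's ray), 0 where there is no reading.
- bot.camera_info(name): a dict with "mtx" (3x3 intrinsics, pixels), "dist" ([k1, k2, p1, p2, k3] as OpenCV has them; the pictures are not rectified), "cam_to_world" (4x4, takes a point from camera to world coordinates). Camera axes: x right, y down, z forward; pixel columns grow to the right and rows downward; lengths in m; the calibration is good to about 2 mm. A picture is of the moment at which its call begins: read the wrist's pose just before it. camera_info takes no time and is no camera call; for the wrist camera it gives the pose at the moment of the call.
- bot.hand_in(): hands the job in; it is judged then, once.
Trained networks look in the newest picture that a camera, given by its name, has taken for a name from the list of things; names that differ only in an ending like _2 or _b are one class to them, and where a whole thing is asked for, a point or a joint stands for the part that bears it (a point fixed in the world has none). Each returns a list of dicts, best first, with "p" (0 to 1); they miss things now and then, are a little off and sometimes report something else, mostly with a low value. They report only what shows in the picture. A call takes as long as a camera call.
- bot.search_frame(camera, query): "xyz" ([x, y, z] in m, in the coordinates of the camera as it stood for that picture, good to about 4 mm: the middle of the surface that is visible of it).
- bot.place_of(camera, query): "xyz" ([x, y, z] in m, in the coordinates of the camera as it stood for that picture, good to about 4 mm: a listed point, or the origin of a listed thing).
The state is a dict: "time": time; "qpos": joint angles; "dq": joint speeds; "joint_efforts": joint torques, N m; "ee_pos": TCP position; "tcp_rot": TCP orientation; "force": force on the tool from outside, world axes, zero at the start; "moment": the same for the moment, N m; "grip_width": finger opening in m; "finger_force": force on a finger pad.
Only numpy, scipy, OpenCV 4.12 (cv2) and the standard library are available. Lean on these libraries where they do the work, as an engineer would, in place of code of your own. Each camera call takes 0.05 s, during which the arm holds its last target. There are 200 camera calls.

TASK

The two steel massage balls have finished soaking in the square blue tub. Tip the tub up by its yellow bar, all the way to its stop, so that both balls roll together into the near corner; then scoop both balls out of that corner with the orange scoop and stand the scoop upright on the table top beside the tub with both balls still in it. The balls are disinfected: never touch them with the gripper.

Things in the scene. Friction and masses are not known exactly. Their poses are not given: they have to be found in the camera images.
- tub: square blue tub, 140 mm inside, one corner to the robot, hinged on a stand. Origin: hinge axis under the outer near corner, 14 mm above the table. x: along the floor to the far corner; y: hinge; z: floor normal. In mm: floor top z 4, inner near corner x 6, far x 204, side corners x 105 y +-99, rim z 42. Lifting the far end turns it about y to a stop at 0.35 rad; it stays where left (lift with 6 to 8 N)
- tub_bar (a point): middle of the tub's yellow bar handle, at x 241, z 52 mm in the tub's frame: round, 10 mm thick, 44 mm long, parallel to the hinge, 25 mm clear of the tub's far corner; it moves with the tub
- scoop: loose orange scoop, 0.13 kg, stands on its level base. Origin: underside at the bend, mid-width; -x to the nose, z up. Base x 0..64, 68 wide, rear wall x 50, walls 26 high (mm). Handle 14 (x) by 26 (y), at x 57, 104 tall. Blade 42 long, 2 thick, rises 14 deg from bend to nose, 90 deg point fits the tub's corner; flat on a floor when pitched 14 deg nose down. Held upright it keeps the balls
- ball_1_center (a point): centre of a polished steel ball, 22 mm diameter, 44 g, lying in the tub; it rolls freely. Tub, balls and scoop tray are wet and slippery (friction about 0.25)
- ball_2_center (a point): centre of the second, identical steel ball in the tub

How it is judged:
By the outcome, as a careful person would: the job done as asked, in the order asked, and still so for the second after the job is handed in, with the robot touching nothing.
It also fails if it takes over 64 s, if anything falls off the work surface, if the arm or the gripper's body presses on something with over 40 N, if the wrist force passes 120 N, or if a joint passes its speed limit or range.

## Working session

There is one attempt and no reset: what is moved stays moved. The work goes in short steps, Python scripts to look and compute and a tool call to move; the robot and the scene stay as the last step left them, time stands still between calls to the robot, and variables do not carry over. Pictures are saved under pics/ and viewed, at most 10 in all, crops included, and the job is handed in when it is done.

Besides the shell and the picture viewer there is one more tool, called by a JSON object that holds its "fn" and its "kwargs", one argument or row to a line. drive_tool: Moves the arm, as the interface text tells. Its arguments: {"type":"object","properties":{"plan":{"type":"array","items":{"type":"object","properties":{"tx":{"type":"number"},"ty":{"type":"number"},"tz":{"type":"number"},"roll":{"type":"number"},"gripper":{"type":"number"}}}},"squeeze":{"type":"number"}},"required":["plan"]}

```bash
mkdir -p pics
cat > h.py <<'E'
from bench import bot
import numpy as np, cv2
from scipy.spatial.transform import Rotation as R
def w(cam,p):
    T=np.array(bot.camera_info(cam)["cam_to_world"]); return (T@np.r_[p,1])[:3]
def snap(cam,name=None):
    im,d=bot.snapshot(cam)
    if name: cv2.imwrite(f'pics/{name}.png',im[:,:,::-1])
    return im,d
def cloud(cam,d):
    c=bot.camera_info(cam); v,u=np.nonzero(d>0); z=d[v,u]
    n=cv2.undistortPoints(np.c_[u,v].astype(float)[:,None],np.array(c["mtx"]),np.array(c["dist"]))[:,0]
    P=np.c_[n*z[:,None],z]; T=np.array(c["cam_to_world"]); return u,v,P@T[:3,:3].T+T[:3,3]
E
python3 - <<'E'
from h import *
s=bot.sense(); print(s['time'],s['ee_pos'],R.from_quat(s['tcp_rot'],scalar_first=True).as_matrix().round(3))
ims=[]
for c in("scene","top"):
    im,d=snap(c); ims.append(im)
    np.save(f'{c}_d.npy',d);np.save(f'{c}.npy',im)
    for q in("tub","tub_bar","scoop","ball_1_center"):
        r=bot.place_of(c,q); print(c,q,[(round(x['p'],2),w(c,x['xyz']).round(4)) for x in r[:3]])
cv2.imwrite('pics/a.png',ims[0][:,:,::-1]);cv2.imwrite('pics/b.png',ims[1][:,:,::-1]);
E
```

```text
0.0 [ 0.16392656 -0.52448647  0.23040453] [[-0.955 -0.298 -0.001]
 [-0.298  0.955  0.002]
 [ 0.     0.002 -1.   ]]
scene tub [(0.58, array([ 0.4161, -0.1921,  0.0102]))]
scene tub_bar []
scene scoop [(0.79, array([ 0.4513,  0.0065, -0.0047]))]
scene ball_1_center [(0.64, array([ 0.5216, -0.2953,  0.0278]))]
top tub [(0.73, array([ 0.418 , -0.1971,  0.0141]))]
top tub_bar [(0.65, array([ 0.5595, -0.3912,  0.0668]))]
top scoop [(0.56, array([ 0.4537,  0.0052, -0.0005]))]
top ball_1_center [(0.47, array([ 0.5287, -0.2941,  0.0283]))]
```

View pics/a.png

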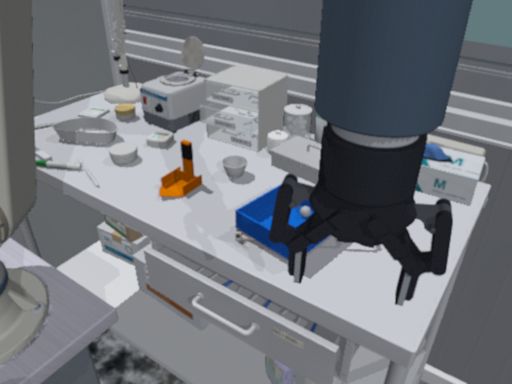

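View pics/b.png

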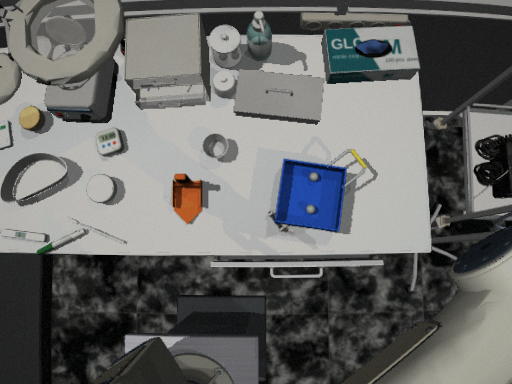

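The scene picture shows the scoop at about (182,170) and the tub at (285,220). In the top picture the tub's hinge is near (280,225) and the yellow bar at (358,158). The balls are at (313,177) and (310,209), and the scoop's nose at (190,220) points toward the robot.

```bash
cat > fit.py <<'E'
from h import *
def masks(im):
    hsv=cv2.cvtColor(im,cv2.COLOR_RGB2HSV); H,S,V=[hsv[...,i] for i in range(3)]
    return dict(blue=(H>105)&(H<130)&(S>150)&(V>60), yellow=(H>22)&(H<34)&(S>140)&(V>110), orange=(H>5)&(H<17)&(S>170)&(V>70))
def pts(cam,im,d,col):
    u,v,P=cloud(cam,d); m=masks(im)[col][v,u]; return P[m]
E
python3 - <<'E'
from fit import *
im=np.load('top.npy');d=np.load('top_d.npy')
b=pts('top',im,d,'blue'); b=b[(b[:,1]>-.42)&(b[:,1]<-.12)&(b[:,0]<.65)]
rim=b[b[:,2]>.045]; print(len(b),len(rim),np.percentile(rim[:,2],[10,50,90]))
print('rim rect',cv2.minAreaRect(rim[:,:2].astype(np.float32)*1000)); print(cv2.boxPoints(cv2.minAreaRect(rim[:,:2].astype(np.float32)*1000)))
fl=b[(b[:,2]<.03)]; print('floor',np.median(fl[:,2]))
y=pts('top',im,d,'yellow'); y=y[(y[:,1]<-.3)&(y[:,1]>-.5)&(y[:,0]>.45)&(y[:,0]<.65)]; print('bar',len(y),y.mean(0),cv2.minAreaRect(y[:,:2].astype(np.float32)*1000))
o=pts('top',im,d,'orange'); o=o[(abs(o[:,1])<.1)&(o[:,0]<.6)]; print('scoop',len(o),o.min(0),o.max(0))
t=o[o[:,2]>.09]; print('handle',len(t),t.mean(0),cv2.minAreaRect(t[:,:2].astype(np.float32)*1000))
lo=o[o[:,2]<.04]; print(cv2.boxPoints(cv2.minAreaRect(lo[:,:2].astype(np.float32)*1000)), lo[lo[:,0].argmin()])
E
```

```text
3780 416 [0.05167207 0.05469638 0.05696681]
rim rect ((476.59442138671875, -282.5267333984375), (147.49929809570312, 148.34765625), 80.79783630371094)
[[ 391.58124 -343.46548]
 [ 538.0197  -367.189  ]
 [ 561.6076  -221.58798]
 [ 415.16913 -197.86447]]
floor 0.017179568409352308
bar 74 [ 0.55721831 -0.39336038  0.06731455] ((563.7274169921875, -400.8731689453125), (48.794715881347656, 30.780502319335938), 42.443580627441406)
scoop 883 [ 0.41815499 -0.02491908 -0.00394324] [0.5189256  0.04191138 0.107387  ]
handle 61 [0.51197647 0.00882341 0.10318121] ((512.0762939453125, 8.70504379272461), (22.6280517578125, 11.447477340698242), 89.79100799560547)
[[417.54944   40.508026]
 [418.6917   -25.58297 ]
 [519.0371   -23.84866 ]
 [517.89484   42.242336]] [0.41815499 0.0054709  0.01360352]
```

{"fn": "drive_tool", "kwargs": {
  "plan": [
    {"roll": -0.12,"gripper": 22},
    {"roll": -0.12},
    {"roll": -0.087},
    {"tx": -39,"ty": -12.5},
    {"tx": -39,"ty": -12.5},
    {"tx": -39,"ty": -12.5},
    {"tx": -39,"ty": -12.5},
    {"tx": -39,"ty": -12.5},
    {"tx": -39,"ty": -12.5},
    {"tx": -39,"ty": -12.5},
    {"tx": -39,"ty": -12.5},
    {"tx": -39,"ty": -12.5,"tz": 20},
    {"tx": -39,"ty": -12.5,"tz": 30},
    {"tz": 30},
    {}
  ]
}}

```text
$.plan[0]: bad value
```

```bash
cat > st.py <<'E'
from fit import *
H=np.array([.416,-.1975]);X=np.array([.588,-.809]);Y=np.array([.809,.588])
def tub(p): q=np.asarray(p)[:2]-H; return np.r_[q@X,q@Y,p[2]].round(4)
def state():
    s=bot.sense(); r=R.from_quat(s['tcp_rot'],scalar_first=True).as_matrix()
    print('t',round(s['time'],2),'tcp',np.round(s['ee_pos'],4),'tub',tub(s['ee_pos']),'yhead',round(np.degrees(np.arctan2(r[1,1],r[0,1])),1),'z',r[:,2].round(3),'F',np.round(s['force'],1),'w',round(s['grip_width'],4),'ff',s['finger_force'],'q6',round(s['qpos'][5],2))
    return s,r
E
python3 - <<'E'
from st import *
s,r=state()
im,d=snap('wrist','w1')
for q in('tub_bar','ball_1_center'):
    print(q,[(round(x['p'],2),w('wrist',x['xyz']).round(4)) for x in bot.place_of('wrist',q)])
y=pts('wrist',im,d,'yellow'); print(len(y)); y=y[(abs(y[:,2]-.068)<.02)]; print(len(y),y.mean(0),y.min(0),y.max(0),tub(y.mean(0)))
E
```

```text
t 0.5 tcp [ 0.164  -0.5249  0.2312] tub [ 0.1167 -0.3964  0.2312] yhead 107.3 z [ 0.  0. -1.] F [-0.7 -0.1  0.2] w 0.0852 ff 0.0 q6 -0.28
tub_bar []
ball_1_center []
0<stdin>:6: RuntimeWarning: Mean of empty slice.
  ret = um.true_divide(
Traceback (most recent call last):
ValueError: zero-size array to reduction operation minimum which has no identity
```

View pics/w1.png

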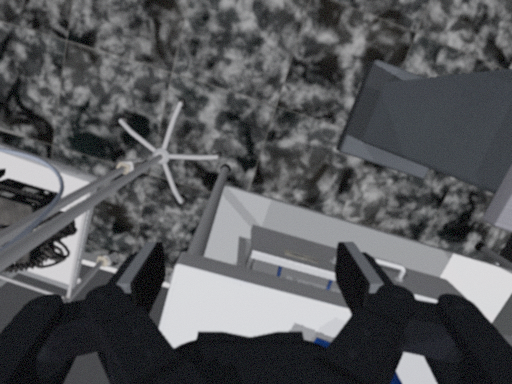

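The arm has not moved: the picture shows only the floor and the table edge. The plan was refused, probably because each row needs every key.

{"fn": "drive_tool", "kwargs": {
  "plan": [
    {"tx": 0,"ty": 0,"tz": 0,"roll": -0.12,"gripper": 22},
    {"tx": 0,"ty": 0,"tz": 0,"roll": -0.12,"gripper": 22},
    {"tx": 0,"ty": 0,"tz": 0,"roll": -0.087,"gripper": 22},
    {"tx": -39,"ty": -12.5,"tz": 0,"roll": 0,"gripper": 22},
    {"tx": -39,"ty": -12.5,"tz": 0,"roll": 0,"gripper": 22},
    {"tx": -39,"ty": -12.5,"tz": 0,"roll": 0,"gripper": 22},
    {"tx": -39,"ty": -12.5,"tz": 0,"roll": 0,"gripper": 22},
    {"tx": -39,"ty": -12.5,"tz": 0,"roll": 0,"gripper": 22},
    {"tx": -39,"ty": -12.5,"tz": 0,"roll": 0,"gripper": 22},
    {"tx": -39,"ty": -12.5,"tz": 0,"roll": 0,"gripper": 22},
    {"tx": -39,"ty": -12.5,"tz": 0,"roll": 0,"gripper": 22},
    {"tx": -39,"ty": -12.5,"tz": 10,"roll": 0,"gripper": 22},
    {"tx": -35,"ty": -12.5,"tz": 20,"roll": 0,"gripper": 22},
    {"tx": 0,"ty": 0,"tz": 30,"roll": 0,"gripper": 22},
    {"tx": 0,"ty": 0,"tz": 0,"roll": 0,"gripper": 22}
  ]
}}

```text
time: 1.9
ee_pos: [0.548, -0.3953, 0.1635]
tcp_rot: [-0.004, -0.311, 0.95, 0.005]
force: [-0.4, 1.2, -2.1]
grip_width: 0.0215
finger_force: 0.0
```

Run:
```python
from st import *
s,r=state()
im,d=snap('wrist','w2')
for q in('tub_bar','ball_1_center'):
    print(q,[(round(x['p'],2),w('wrist',x['xyz']).round(4)) for x in bot.place_of('wrist',q)])
y=pts('wrist',im,d,'yellow'); y=y[(abs(y[:,2]-.068)<.02)&(y[:,0]>.45)]; print(len(y))
if len(y): print(y.mean(0),y.min(0),y.max(0),tub(y.mean(0)))
```

```text
t 1.9 tcp [ 0.548  -0.3953  0.1635] tub [ 0.2377 -0.0095  0.1635] yhead 126.2 z [-0.01   0.008 -1.   ] F [-0.4  1.2 -2.1] w 0.0215 ff 0.0 q6 -0.54
tub_bar [(0.88, array([ 0.5563, -0.3963,  0.0752]))]
ball_1_center [(0.86, array([ 0.5273, -0.3018,  0.0399]))]
505
[ 0.55779344 -0.40006908  0.07969751] [ 0.53803853 -0.41586189  0.0768239 ] [ 0.57930437 -0.38263754  0.08251546] [ 0.2473 -0.0044  0.0797]
```

View pics/w2.png

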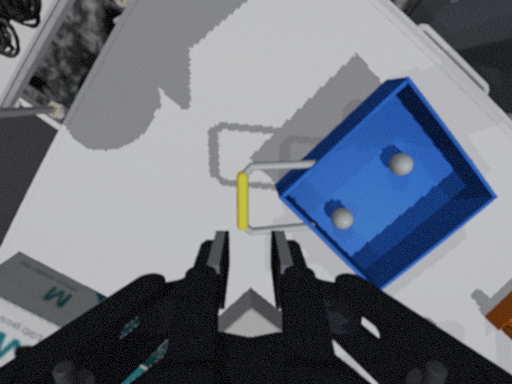

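The wrist picture shows the yellow bar at (242,200), to the left of and above the fingers. The tub is at (390,180), with balls at (342,218) and (401,163).

{"fn": "drive_tool", "kwargs": {
  "plan": [
    {"tx": -4,"ty": -3,"tz": 20,"roll": 0,"gripper": 22},
    {"tx": 0,"ty": 0,"tz": 20,"roll": 0,"gripper": 22},
    {"tx": 0,"ty": 0,"tz": 0,"roll": 0,"gripper": 22},
    {"tx": 0,"ty": 0,"tz": 0,"roll": 0,"gripper": 22}
  ]
}}

```text
time: 2.38
ee_pos: [0.5532, -0.4, 0.1335]
tcp_rot: [0.0, -0.309, 0.951, -0.001]
force: [-0.1, 0.2, 0.2]
grip_width: 0.0219
finger_force: 0.0
```

Run:
```python
from st import *
s,r=state()
im,d=snap('wrist')
for q in('tub_bar','tub'):
    print(q,[(round(x['p'],2),w('wrist',x['xyz']).round(4),tub(w('wrist',x['xyz']))) for x in bot.place_of('wrist',q)])
y=pts('wrist',im,d,'yellow'); y=y[(abs(y[:,2]-.068)<.02)&(y[:,0]>.45)]; print(len(y))
if len(y): print(y.mean(0),y.min(0),y.max(0),tub(y.mean(0)))
u,v,P=cloud('wrist',d); g=P[(v<200)&(u>130)&(u<220)&(abs(P[:,2])<.03)]; print('table z',np.median(g[:,2]))
state()
```

```text
t 2.38 tcp [ 0.5532 -0.4     0.1335] tub [ 0.2445 -0.0081  0.1335] yhead 126.0 z [ 0.001 -0.001 -1.   ] F [-0.1  0.2  0.2] w 0.0219 ff 0.0 q6 -0.54
tub_bar [(0.85, array([ 0.5556, -0.3945,  0.0719]), array([ 0.2414, -0.0029,  0.0719]))]
tub [(0.85, array([ 0.417 , -0.2002,  0.0145]), array([ 0.0028, -0.0007,  0.0145]))]
657
[ 0.557336   -0.39508041  0.07094577] [ 0.53768794 -0.41071036  0.06808175] [ 0.57940038 -0.37767655  0.07343457] [ 0.2429 -0.0018  0.0709]
table z 0.0006020078159079401
t 2.53 tcp [ 0.5543 -0.4001  0.1347] tub [ 0.2452 -0.0073  0.1347] yhead 126.1 z [ 0.004 -0.003 -1.   ] F [ 0.1  0.5 -0.2] w 0.0219 ff 0.0 q6 -0.54
```

{"fn": "drive_tool", "kwargs": {
  "plan": [
    {"tx": -5.5,"ty": 2.4,"tz": 20,"roll": 0,"gripper": 22},
    {"tx": 0,"ty": 0,"tz": 20,"roll": 0,"gripper": 22},
    {"tx": 0,"ty": 0,"tz": 20,"roll": 0,"gripper": 22},
    {"tx": 0,"ty": 0,"tz": 21,"roll": 0,"gripper": 22},
    {"tx": 0,"ty": 0,"tz": 0,"roll": 0,"gripper": 0},
    {"tx": 0,"ty": 0,"tz": 0,"roll": 0,"gripper": 0},
    {"tx": 0,"ty": 0,"tz": 0,"roll": 0,"gripper": 0}
  ],
  "squeeze": 50
}}

```text
time: 3.12
ee_pos: [0.5567, -0.3945, 0.0514]
tcp_rot: [-0.0, -0.31, 0.951, -0.0]
force: [1.2, -3.3, -6.0]
grip_width: 0.0081
finger_force: 48.5
```

{"fn": "drive_tool", "kwargs": {
  "plan": [
    {"tx": 0,"ty": 1.1,"tz": -4.7,"roll": 0,"gripper": 0},
    {"tx": 0,"ty": 1.1,"tz": -4.7,"roll": 0,"gripper": 0},
    {"tx": 0,"ty": 1.1,"tz": -4.7,"roll": 0,"gripper": 0},
    {"tx": 0,"ty": 1.4,"tz": -4.6,"roll": 0,"gripper": 0},
    {"tx": 0,"ty": 1.4,"tz": -4.6,"roll": 0,"gripper": 0},
    {"tx": 0,"ty": 1.4,"tz": -4.6,"roll": 0,"gripper": 0},
    {"tx": 0,"ty": 1.7,"tz": -4.5,"roll": 0,"gripper": 0},
    {"tx": 0,"ty": 1.7,"tz": -4.5,"roll": 0,"gripper": 0},
    {"tx": 0,"ty": 1.7,"tz": -4.5,"roll": 0,"gripper": 0},
    {"tx": 0,"ty": 1.9,"tz": -4.4,"roll": 0,"gripper": 0},
    {"tx": 0,"ty": 1.9,"tz": -4.4,"roll": 0,"gripper": 0},
    {"tx": 0,"ty": 1.9,"tz": -4.4,"roll": 0,"gripper": 0},
    {"tx": 0,"ty": 2.2,"tz": -4.3,"roll": 0,"gripper": 0},
    {"tx": 0,"ty": 2.2,"tz": -4.3,"roll": 0,"gripper": 0},
    {"tx": 0,"ty": 2.2,"tz": -4.3,"roll": 0,"gripper": 0},
    {"tx": 0,"ty": 2.4,"tz": -4.1,"roll": 0,"gripper": 0},
    {"tx": 0,"ty": 2.4,"tz": -4.1,"roll": 0,"gripper": 0}
  ]
}}

```text
time: 4.53
ee_pos: [0.5387, -0.3696, 0.1267]
tcp_rot: [-0.0, -0.31, 0.951, 0.0]
force: [-1.0, -4.9, -7.8]
grip_width: 0.0078
finger_force: 48.5
```

Run:
```python
from st import *
state()
```

```text
t 4.53 tcp [ 0.5387 -0.3696  0.1267] tub [ 0.2114 -0.002   0.1267] yhead 126.1 z [-0.001  0.    -1.   ] F [-1.  -4.9 -7.8] w 0.0078 ff 48.47891807556152 q6 -0.58
```

{"fn": "drive_tool", "kwargs": {
  "plan": [
    {"tx": 0,"ty": 1.5,"tz": -3,"roll": 0,"gripper": 0},
    {"tx": 0,"ty": 1,"tz": -2,"roll": 0,"gripper": 0},
    {"tx": 0,"ty": 0.5,"tz": -2,"roll": 0,"gripper": 0},
    {"tx": 0,"ty": 0,"tz": 0,"roll": 0,"gripper": 0}
  ]
}}

```text
time: 4.87
ee_pos: [0.537, -0.3674, 0.1312]
tcp_rot: [-0.001, -0.309, 0.951, 0.001]
force: [1.8, -9.3, -16.4]
grip_width: 0.0079
finger_force: 49.0
```

{"fn": "drive_tool", "kwargs": {
  "plan": [
    {"tx": 0,"ty": 0,"tz": 1,"roll": 0,"gripper": 24},
    {"tx": 0,"ty": 0,"tz": 0,"roll": 0,"gripper": 24},
    {"tx": 0,"ty": 0,"tz": -25,"roll": 0,"gripper": 24},
    {"tx": 0,"ty": 0,"tz": -35,"roll": 0,"gripper": 24},
    {"tx": 0,"ty": 0,"tz": -35,"roll": 0,"gripper": 48},
    {"tx": -20,"ty": 32,"tz": 0,"roll": 0,"gripper": 48},
    {"tx": -20,"ty": 32,"tz": 0,"roll": 0,"gripper": 48},
    {"tx": -20,"ty": 32,"tz": 0,"roll": 0,"gripper": 48},
    {"tx": -20,"ty": 32,"tz": 0,"roll": 0,"gripper": 48},
    {"tx": -20,"ty": 32,"tz": 0,"roll": 0,"gripper": 48},
    {"tx": 0,"ty": 0,"tz": 0,"roll": 0,"gripper": 48}
  ]
}}

```text
time: 5.78
ee_pos: [0.5244, -0.1732, 0.2299]
tcp_rot: [0.003, -0.312, 0.95, 0.0]
force: [0.4, -1.9, 0.0]
grip_width: 0.0482
finger_force: 0.0
```

Run:
```python
from st import *
state()
im,d=snap('top','t2')
print([(round(x['p'],2),tub(w('top',x['xyz']))) for q in('ball_1_center','tub_bar') for x in bot.place_of('top',q)])
y=pts('top',im,d,'yellow'); y=y[(y[:,1]<-.3)&(y[:,1]>-.5)&(y[:,0]>.45)&(y[:,0]<.65)&(y[:,2]>.1)]; print('bar',len(y),tub(y.mean(0)))
o=cv2.resize(im[130:270,150:400],None,fx=3,fy=3); cv2.imwrite('pics/t2c.png',o[:,:,::-1])
```

```text
t 5.78 tcp [ 0.5244 -0.1732  0.2299] tub [0.0441 0.102  0.2299] yhead 126.4 z [ 0.005  0.002 -1.   ] F [ 0.4 -1.9  0. ] w 0.0482 ff 0.0 q6 -0.9
[(0.46, array([0.0347, 0.0169, 0.0365])), (0.95, array([0.2087, 0.0045, 0.1487])), (0.41, array([0.013 , 0.0012, 0.0341]))]
bar 74 [0.208  0.001  0.1499]
```

View pics/t2c.png

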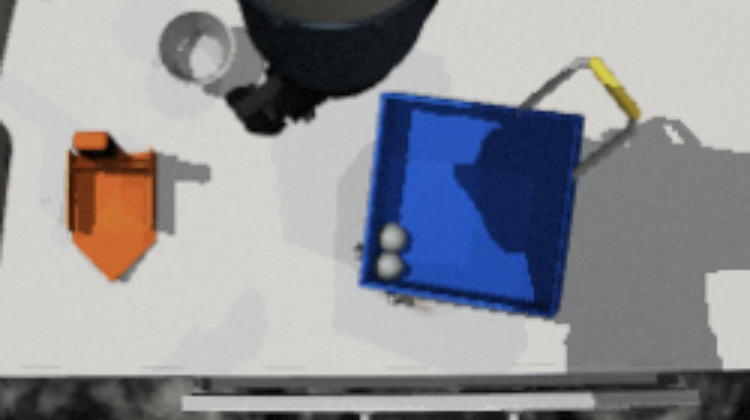

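The crop shows both balls in the near corner at about (392,238) and (389,265): one at the point and one against the left wall. The bar is raised at (615,88), and its measured position matches the stop. The scoop still stands at (112,200), nose toward the robot.

{"fn": "drive_tool", "kwargs": {
  "plan": [
    {"tx": -19.4,"ty": 31,"tz": 0,"roll": 0,"gripper": 48},
    {"tx": -19.4,"ty": 31,"tz": 0,"roll": 0,"gripper": 48},
    {"tx": -19.4,"ty": 31,"tz": 0,"roll": 0,"gripper": 48},
    {"tx": -19.4,"ty": 31,"tz": 0,"roll": 0,"gripper": 48},
    {"tx": -19.4,"ty": 31,"tz": 0,"roll": 0,"gripper": 48},
    {"tx": 0,"ty": 0,"tz": 0,"roll": 0.122,"gripper": 48},
    {"tx": 0,"ty": 0,"tz": 0,"roll": 0.122,"gripper": 48},
    {"tx": 0,"ty": 0,"tz": 10,"roll": 0.122,"gripper": 48},
    {"tx": 0,"ty": 0,"tz": 10,"roll": 0.122,"gripper": 48},
    {"tx": 0,"ty": 0,"tz": 10,"roll": 0.122,"gripper": 48},
    {"tx": 0,"ty": 0,"tz": 0,"roll": 0,"gripper": 48},
    {"tx": 0,"ty": 0,"tz": 0,"roll": 0,"gripper": 48}
  ]
}}

```text
time: 6.93
ee_pos: [0.5113, 0.0024, 0.1975]
tcp_rot: [-0.0, -0.011, 1.0, -0.0]
force: [-0.7, -0.3, -0.4]
grip_width: 0.0479
finger_force: 0.0
```

Run:
```python
from st import *
s,r=state()
im,d=snap('wrist')
print([(round(x['p'],2),w('wrist',x['xyz']).round(4)) for x in bot.place_of('wrist','scoop')])
o=pts('wrist',im,d,'orange'); o=o[(abs(o[:,1])<.1)&(o[:,0]<.6)]
t=o[(o[:,2]>.095)&(o[:,2]<.115)]; print('handle',len(t),t.mean(0),cv2.minAreaRect(t[:,:2].astype(np.float32)*1000))
lo=o[o[:,2]<.04]; print(cv2.boxPoints(cv2.minAreaRect(lo[:,:2].astype(np.float32)*1000)))
```

```text
t 6.93 tcp [0.5113 0.0024 0.1975] tub [-0.1057  0.1947  0.1975] yhead 91.3 z [-0. -0. -1.] F [-0.7 -0.3 -0.4] w 0.0479 ff 0.0 q6 -1.86
[(0.66, array([0.4546, 0.0084, 0.0038]))]
handle 381 [0.51159603 0.0102649  0.10358654] ((512.0300903320312, 10.574467658996582), (23.071407318115234, 12.108490943908691), 89.59903717041016)
[[417.44067   42.14442 ]
 [417.97546  -23.659403]
 [519.6571   -22.833035]
 [519.1223    42.970787]]
```

{"fn": "drive_tool", "kwargs": {
  "plan": [
    {"tx": 0,"ty": 7.5,"tz": 25,"roll": 0,"gripper": 48},
    {"tx": 0,"ty": 0,"tz": 35,"roll": 0,"gripper": 48},
    {"tx": 0,"ty": 0,"tz": 35,"roll": 0,"gripper": 48},
    {"tx": 0,"ty": 0,"tz": 34,"roll": 0,"gripper": 48},
    {"tx": 0,"ty": 0,"tz": 0,"roll": 0,"gripper": 0},
    {"tx": 0,"ty": 0,"tz": 0,"roll": 0,"gripper": 0},
    {"tx": 0,"ty": 0,"tz": 0,"roll": 0,"gripper": 0},
    {"tx": 0,"ty": 0,"tz": -20,"roll": 0,"gripper": 0},
    {"tx": 0,"ty": 0,"tz": -30,"roll": 0,"gripper": 0},
    {"tx": 0,"ty": 0,"tz": -40,"roll": 0,"gripper": 0},
    {"tx": 0,"ty": 0,"tz": -40,"roll": 0,"gripper": 0},
    {"tx": 0,"ty": 0,"tz": 0,"roll": 0,"gripper": 0}
  ],
  "squeeze": 20
}}

```text
time: 8.03
ee_pos: [0.5164, 0.0107, 0.2105]
tcp_rot: [0.01, -0.011, 1.0, 0.001]
force: [1.2, -0.2, -1.0]
grip_width: 0.0253
finger_force: 27.4
```

Run:
```python
from st import *
state()
im,d=snap('wrist','w4')
```

```text
t 8.03 tcp [0.5164 0.0107 0.2105] tub [-0.1094  0.2036  0.2105] yhead 91.2 z [ 0.02   0.002 -1.   ] F [ 1.2 -0.2 -1. ] w 0.0253 ff 27.395458817481995 q6 -1.88
```

View pics/w4.png

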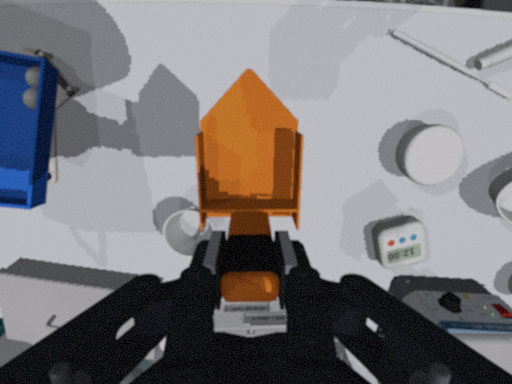

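The picture shows the scoop held by its handle. Its nose is at (250,70), the tray at (250,170), and it looks straight between the fingers.

```bash
cat >> st.py <<'E'
def scoop():
    s,r=state(); im,d=snap('wrist'); u,v,P=cloud('wrist',d); m=masks(im)['orange'][v,u]
    q=(P-np.array(s['ee_pos']))@r*1000  # tool frame mm: x nose, z down
    q=q[m&(abs(q[:,1])<60)&(q[:,2]<150)&(q[:,2]>0)&(q[:,0]>-20)]
    n=q[:,0].argmax(); print('nose',q[q[:,0]>q[n,0]-3].mean(0).round(1),'n',len(q))
    c=q[abs(q[:,1]-np.median(q[:,1]))<20]
    # bend: blade = within 30mm of nose, tray next
    for a,b in((4,34),(48,78)):
        k=c[(c[:,0]<q[n,0]-a)&(c[:,0]>q[n,0]-b)]; f=np.polyfit(k[:,0],k[:,2],1); print(a,b,'slope down toward nose deg',np.degrees(np.arctan(f[0])).round(1))
    return q
E
python3 -c "
from st import *
scoop()"
```

```text
t 8.08 tcp [0.5148 0.0111 0.2064] tub [-0.1107  0.2026  0.2064] yhead 91.2 z [ 0.015  0.003 -1.   ] F [-0.4 -0.2 -1.6] w 0.0258 ff 27.39611953496933 q6 -1.88
nose [94.   0.7 59.8] n 12635
4 34 slope down toward nose deg -13.3
48 78 slope down toward nose deg -0.5
```

{"fn": "drive_tool", "kwargs": {
  "plan": [
    {"tx": 0,"ty": 0,"tz": 0,"roll": -0.122,"gripper": 0},
    {"tx": 0,"ty": 0,"tz": 0,"roll": -0.122,"gripper": 0},
    {"tx": 0,"ty": 0,"tz": 0,"roll": -0.122,"gripper": 0},
    {"tx": 0,"ty": 0,"tz": 0,"roll": -0.122,"gripper": 0},
    {"tx": 0,"ty": 0,"tz": 0,"roll": -0.119,"gripper": 0},
    {"tx": 24,"ty": -25,"tz": 0,"roll": 0,"gripper": 0},
    {"tx": 24,"ty": -25,"tz": 0,"roll": 0,"gripper": 0},
    {"tx": 24,"ty": -25,"tz": 0,"roll": 0,"gripper": 0},
    {"tx": 24,"ty": -25,"tz": 0,"roll": 0,"gripper": 0},
    {"tx": 24,"ty": -25,"tz": 0,"roll": 0,"gripper": 0},
    {"tx": 24,"ty": -25,"tz": 0,"roll": 0,"gripper": 0},
    {"tx": 24,"ty": -25,"tz": 0,"roll": 0,"gripper": 0},
    {"tx": 20,"ty": -20,"tz": 0,"roll": 0,"gripper": 0},
    {"tx": 0,"ty": 0,"tz": 0,"roll": 0,"gripper": 0},
    {"tx": 0,"ty": 0,"tz": 0,"roll": 0,"gripper": 0}
  ]
}}

```text
time: 9.38
ee_pos: [0.4724, -0.2587, 0.1982]
tcp_rot: [-0.0, -0.307, 0.952, 0.0]
force: [-0.1, 0.3, -2.6]
grip_width: 0.0257
finger_force: 27.2
```

```bash
python3 -c "
from st import *
q=scoop()
s,r=state()
im,d=snap('wrist','w5'); b=pts('wrist',im,d,'blue'); b=b[b[:,2]>.03]; t=np.array([tub(p) for p in b]); k=t[:,1].argmin(); print(len(t)); print('right corner outer', t[t[:,1]<t[k,1]+.004].mean(0), 'minY',t[k], 'minx', t[t[:,0].argmin()])
"
```

```text
t 9.38 tcp [ 0.4724 -0.2587  0.1982] tub [0.0827 0.0096 0.1982] yhead 125.8 z [-0.001  0.    -1.   ] F [-0.1  0.3 -2.6] w 0.0257 ff 27.170481383800507 q6 -0.74
nose [90.2  1.  57.5] n 12842
4 34 slope down toward nose deg -12.8
48 78 slope down toward nose deg -0.1
t 9.43 tcp [ 0.4727 -0.2577  0.1983] tub [0.0821 0.0105 0.1983] yhead 125.8 z [-0.  0. -1.] F [-0.2  0.2 -0.4] w 0.0256 ff 27.171797454357147 q6 -0.74
9778
right corner outer [ 0.08812778 -0.09974444  0.08482361] minY [ 0.085  -0.1021  0.0885] minx [-0.0102 -0.0011  0.0547]
```

View pics/w5.png

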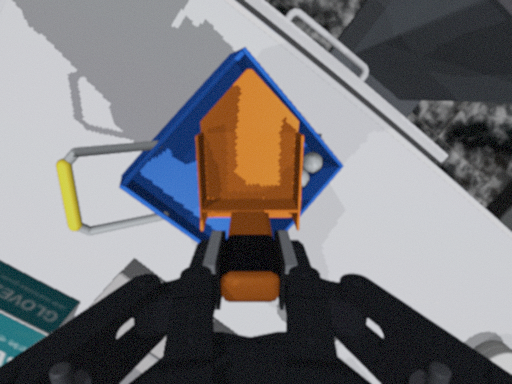

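The picture shows the scoop over the tub, nose at (250,75) pointing into the empty right corner at (245,55). The balls at (310,165) are well to the side.

{"fn": "drive_tool", "kwargs": {
  "plan": [
    {"tx": 0,"ty": -5.5,"tz": 20,"roll": 0,"gripper": 0},
    {"tx": 0,"ty": 0,"tz": 20,"roll": 0,"gripper": 0},
    {"tx": 0,"ty": 0,"tz": 15,"roll": 0,"gripper": 0},
    {"tx": 0,"ty": 0,"tz": 6,"roll": 0,"gripper": 0},
    {"tx": 4,"ty": 0,"tz": 0,"roll": 0,"gripper": 0},
    {"tx": 4,"ty": 0,"tz": 0,"roll": 0,"gripper": 0},
    {"tx": 4,"ty": 0,"tz": 0,"roll": 0,"gripper": 0},
    {"tx": 4,"ty": 0,"tz": 0,"roll": 0,"gripper": 0},
    {"tx": 0,"ty": 0,"tz": 0,"roll": 0,"gripper": 0}
  ]
}}

```text
time: 10.23
ee_pos: [0.464, -0.2719, 0.1387]
tcp_rot: [0.002, -0.308, 0.951, -0.001]
force: [2.5, -0.4, -0.9]
grip_width: 0.0252
finger_force: 27.3
```

```bash
python3 -c "
from st import *
q=scoop()
"
```

```text
t 10.23 tcp [ 0.464  -0.2719  0.1387] tub [ 0.0884 -0.0049  0.1387] yhead 125.9 z [ 0.004 -0.001 -1.   ] F [ 2.5 -0.4 -0.9] w 0.0252 ff 27.269517481327057 q6 -0.71
nose [90.3  2.1 57.7] n 12525
4 34 slope down toward nose deg -12.6
48 78 slope down toward nose deg 0.3
```

{"fn": "drive_tool", "kwargs": {
  "plan": [
    {"tx": 0,"ty": 0,"tz": 5,"roll": 0,"gripper": 0},
    {"tx": 3,"ty": 0,"tz": 0,"roll": 0,"gripper": 0},
    {"tx": 5.6,"ty": 0,"tz": -5.5,"roll": 0,"gripper": 0},
    {"tx": 5.6,"ty": 0,"tz": -6,"roll": 0,"gripper": 0},
    {"tx": 6.6,"ty": 0,"tz": -5.5,"roll": 0,"gripper": 0},
    {"tx": 6.6,"ty": 0,"tz": -5.5,"roll": 0,"gripper": 0},
    {"tx": 0,"ty": 0,"tz": 0,"roll": 0,"gripper": 0}
  ]
}}

```text
time: 10.87
ee_pos: [0.4407, -0.2877, 0.1559]
tcp_rot: [0.001, -0.308, 0.951, -0.0]
force: [2.0, 0.8, -1.1]
grip_width: 0.0257
finger_force: 28.9
```

```bash
python3 -c "
from st import *
q=scoop()
"
```

```text
t 10.87 tcp [ 0.4407 -0.2877  0.1559] tub [ 0.0875 -0.033   0.1559] yhead 125.9 z [ 0.001  0.    -1.   ] F [ 2.   0.8 -1.1] w 0.0257 ff 28.858395516872406 q6 -0.66
nose [60.   1.3 81.8] n 8840
4 34 slope down toward nose deg 3.7
48 78 slope down toward nose deg 44.9
```

{"fn": "drive_tool", "kwargs": {
  "plan": [
    {"tx": 6.2,"ty": 0,"tz": -4.2,"roll": 0,"gripper": 0},
    {"tx": 6.3,"ty": 0,"tz": -4,"roll": 0,"gripper": 0},
    {"tx": 7.8,"ty": 0,"tz": -3.7,"roll": 0,"gripper": 0},
    {"tx": 7.8,"ty": 0,"tz": -3.3,"roll": 0,"gripper": 0},
    {"tx": 6.1,"ty": 0,"tz": -2,"roll": 0,"gripper": 0},
    {"tx": 6.1,"ty": 0,"tz": -2,"roll": 0,"gripper": 0},
    {"tx": 0,"ty": 0,"tz": 0,"roll": 0,"gripper": 0},
    {"tx": -5,"ty": 0,"tz": -5,"roll": 0,"gripper": 0},
    {"tx": -20,"ty": 0,"tz": -20,"roll": 0,"gripper": 0},
    {"tx": -10,"ty": 0,"tz": -20,"roll": 0,"gripper": 0},
    {"tx": 0,"ty": 0,"tz": 0,"roll": 0,"gripper": 0}
  ]
}}

```text
time: 11.83
ee_pos: [0.4396, -0.2914, 0.2232]
tcp_rot: [0.002, -0.309, 0.951, -0.003]
force: [0.7, -1.3, 0.2]
grip_width: 0.0259
finger_force: 26.5
```

```bash
python3 -c "
from st import *
q=scoop()
im,d=snap('wrist','w6')
im,d=snap('top')
print([(round(x['p'],2),tub(w('top',x['xyz']))) for q in('ball_1_center','tub_bar') for x in bot.place_of('top',q)])
"
```

```text
t 11.83 tcp [ 0.4396 -0.2914  0.2232] tub [ 0.0899 -0.0361  0.2232] yhead 126.0 z [ 0.005 -0.005 -1.   ] F [ 0.7 -1.3  0.2] w 0.0259 ff 26.515443921089172 q6 -0.66
nose [19.1  2.  98.5] n 3114
4 34 slope down toward nose deg 20.9Traceback (most recent call last):
  File "<string>", line 3, in <module>
    q=scoop()
  File "st.py", line 16, in scoop
    k=c[(c[:,0]<q[n,0]-a)&(c[:,0]>q[n,0]-b)]; f=np.polyfit(k[:,0],k[:,2],1); print(a,b,'slope down toward nose deg',np.degrees(np.arctan(f[0])).round(1))
                                                ~~~~~~~~~~^^^^^^^^^^^^^^^^^
    raise TypeError("expected non-empty vector for x")
TypeError: expected non-empty vector for x
```

{"fn": "drive_tool", "kwargs": {
  "plan": [
    {"tx": 0,"ty": 0,"tz": 0,"roll": 0.121,"gripper": 0},
    {"tx": 0,"ty": 0,"tz": 0,"roll": 0.121,"gripper": 0},
    {"tx": 0,"ty": 0,"tz": 0,"roll": 0.121,"gripper": 0},
    {"tx": 0,"ty": 0,"tz": 0,"roll": 0.121,"gripper": 0},
    {"tx": 0,"ty": 0,"tz": 0,"roll": 0.121,"gripper": 0},
    {"tx": 0,"ty": 0,"tz": 0,"roll": 0.121,"gripper": 0},
    {"tx": 0,"ty": 0,"tz": 0,"roll": 0.121,"gripper": 0},
    {"tx": 0,"ty": 0,"tz": 0,"roll": 0.121,"gripper": 0},
    {"tx": 0,"ty": 0,"tz": 0,"roll": 0.121,"gripper": 0},
    {"tx": 0,"ty": 0,"tz": 0,"roll": 0.121,"gripper": 0},
    {"tx": 0,"ty": 0,"tz": 0,"roll": 0.121,"gripper": 0},
    {"tx": 0,"ty": 0,"tz": 0,"roll": 0.121,"gripper": 0},
    {"tx": 0,"ty": 0,"tz": 0,"roll": 0.119,"gripper": 0},
    {"tx": -2,"ty": 18,"tz": 0,"roll": 0,"gripper": 0},
    {"tx": -2,"ty": 18,"tz": 0,"roll": 0,"gripper": 0},
    {"tx": 0,"ty": 0,"tz": 0,"roll": 0,"gripper": 0},
    {"tx": 0,"ty": 0,"tz": 0,"roll": 0,"gripper": 0}
  ]
}}

```text
time: 13.3
ee_pos: [0.469, -0.272, 0.218]
tcp_rot: [-0.001, 0.454, 0.891, -0.0]
force: [-0.0, -0.4, -1.5]
grip_width: 0.026
finger_force: 26.5
```

```bash
sed -i 's/        k=c\[/        if a>20: continue\n        k=c[/;s/^    for a,b in((4,34),(48,78))/    for a,b in((4,30),)/;/if a>20/d' st.py; python3 -c "
from st import *
q=scoop()
s,r=state()
im,d=snap('wrist','w6')
b=pts('wrist',im,d,'blue'); b=b[b[:,2]>.04]; t=np.array([tub(p) for p in b]); t=t[t[:,0]<.02]; print('near rim', t[t[:,0]<t[:,0].min()+.003].mean(0))
print([(round(x['p'],2),tub(w('wrist',x['xyz']))) for q in('ball_1_center',) for x in bot.place_of('wrist',q)])
"
```

```text
Traceback (most recent call last):
  File "st.py", line 16
    return q
    ^^^^^^
IndentationError: expected an indented block after 'for' statement on line 15
```

```bash
python3 - <<'E'
s=open('st.py').read().replace("    return q\n","        k=c[(c[:,0]<q[n,0]-a)&(c[:,0]>q[n,0]-b)]; f=np.polyfit(k[:,0],k[:,2],1); print('blade slope down',np.degrees(np.arctan(f[0])).round(1))\n    return q\n",1)
open('st.py','w').write(s)
E
python3 -c "
from st import *
q=scoop()
s,r=state()
im,d=snap('wrist','w6')
b=pts('wrist',im,d,'blue'); b=b[b[:,2]>.04]; t=np.array([tub(p) for p in b]); t=t[t[:,0]<.02]; print('near rim', t[t[:,0]<t[:,0].min()+.003].mean(0))
print([(round(x['p'],2),tub(w('wrist',x['xyz']))) for q in('ball_1_center',) for x in bot.place_of('wrist',q)])
"
```

```text
t 13.3 tcp [ 0.469 -0.272  0.218] tub [ 0.0914 -0.001   0.218 ] yhead 36.0 z [-0.002  0.    -1.   ] F [-0.  -0.4 -1.5] w 0.026 ff 26.483255624771118 q6 -2.28
nose [19.8  0.2 96.3] n 3303
blade slope down 24.8
t 13.35 tcp [ 0.4685 -0.2723  0.2183] tub [ 0.0914 -0.0015  0.2183] yhead 36.0 z [-0.002  0.    -1.   ] F [-0.7 -0.4 -2. ] w 0.0257 ff 26.483269929885864 q6 -2.28
near rim [-0.0089375  -0.0008375   0.05451875]
[(0.53, array([0.0366, 0.0171, 0.0431]))]
```

View pics/w6.png

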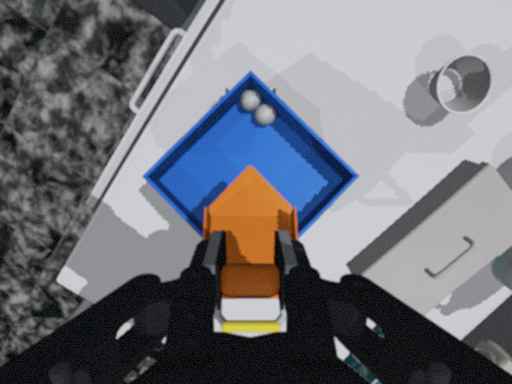

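The picture shows the scoop nose at (250,168) lined up with the corner apex at (252,75). The balls are still there at (250,100) and (265,115).

{"fn": "drive_tool", "kwargs": {
  "plan": [
    {"tx": 0,"ty": 0,"tz": 25,"roll": 0,"gripper": 0},
    {"tx": 0,"ty": 0,"tz": 25,"roll": 0,"gripper": 0},
    {"tx": 0,"ty": 0,"tz": 16,"roll": 0,"gripper": 0},
    {"tx": 0,"ty": 0,"tz": 3,"roll": 0,"gripper": 0},
    {"tx": 0,"ty": 0,"tz": 2,"roll": 0,"gripper": 0},
    {"tx": 0,"ty": 0,"tz": 0,"roll": 0,"gripper": 0}
  ]
}}

```text
time: 13.95
ee_pos: [0.4676, -0.2719, 0.1481]
tcp_rot: [-0.001, 0.455, 0.891, 0.0]
force: [-1.1, 4.0, 1.8]
grip_width: 0.0256
finger_force: 26.8
```

```bash
python3 -c "
from st import *
q=scoop()
"
```

```text
t 13.95 tcp [ 0.4676 -0.2719  0.1481] tub [ 0.0905 -0.002   0.1481] yhead 35.9 z [-0.001  0.002 -1.   ] F [-1.1  4.   1.8] w 0.0256 ff 26.808409988880157 q6 -2.28
nose [20.1  1.1 96.2] n 3250
blade slope down 24.6
```

{"fn": "drive_tool", "kwargs": {
  "plan": [
    {"tx": 2,"ty": 0,"tz": -6,"roll": 0,"gripper": 0},
    {"tx": 8,"ty": 0,"tz": 0,"roll": 0,"gripper": 0},
    {"tx": 8,"ty": 0,"tz": 0,"roll": 0,"gripper": 0},
    {"tx": 0,"ty": 0,"tz": 6,"roll": 0,"gripper": 0},
    {"tx": 0,"ty": 0,"tz": 3,"roll": 0,"gripper": 0},
    {"tx": 0,"ty": 0,"tz": 3,"roll": 0,"gripper": 0},
    {"tx": 0,"ty": 0,"tz": 0,"roll": 0,"gripper": 0}
  ]
}}

```text
time: 14.58
ee_pos: [0.4573, -0.2579, 0.141]
tcp_rot: [-0.001, 0.455, 0.891, -0.0]
force: [-0.0, -0.2, 0.0]
grip_width: 0.0255
finger_force: 26.5
```

```bash
python3 -c "
from st import *
q=scoop()
im,d=snap('top')
y=pts('top',im,d,'yellow'); y=y[(y[:,1]<-.3)&(y[:,1]>-.5)&(y[:,0]>.45)&(y[:,0]<.65)&(y[:,2]>.06)]; print('bar',len(y),tub(y.mean(0)))
"
```

```text
t 14.58 tcp [ 0.4573 -0.2579  0.141 ] tub [ 0.0731 -0.0021  0.141 ] yhead 35.9 z [-0.002  0.001 -1.   ] F [-0.  -0.2  0. ] w 0.0255 ff 26.490162312984467 q6 -2.3
nose [19.7  0.6 96.1] n 3234
blade slope down 24.7
bar 0 [nan nan nan]<string>:5: RuntimeWarning: Mean of empty slice.
  ret = um.true_divide(
```

{"fn": "drive_tool", "kwargs": {
  "plan": [
    {"tx": 0,"ty": 1,"tz": 2,"roll": 0,"gripper": 0},
    {"tx": 0,"ty": 0,"tz": 2,"roll": 0,"gripper": 0},
    {"tx": 0,"ty": 0,"tz": 0,"roll": 0,"gripper": 0}
  ]
}}

```text
time: 14.93
ee_pos: [0.4585, -0.2574, 0.1375]
tcp_rot: [-0.0, 0.455, 0.891, -0.0]
force: [0.7, -0.6, -1.4]
grip_width: 0.0253
finger_force: 26.5
```

{"fn": "drive_tool", "kwargs": {
  "plan": [
    {"tx": 0,"ty": 0,"tz": 1.5,"roll": 0,"gripper": 0},
    {"tx": 0,"ty": 0,"tz": 0,"roll": 0,"gripper": 0}
  ]
}}

```text
time: 15.1
ee_pos: [0.4585, -0.2574, 0.1363]
tcp_rot: [-0.0, 0.455, 0.891, -0.0]
force: [-0.3, 0.2, -2.0]
grip_width: 0.0256
finger_force: 26.5
```

{"fn": "drive_tool", "kwargs": {
  "plan": [
    {"tx": 0,"ty": 0,"tz": 1.5,"roll": 0,"gripper": 0},
    {"tx": 0,"ty": 0,"tz": 0,"roll": 0,"gripper": 0}
  ]
}}

```text
time: 15.27
ee_pos: [0.4585, -0.2574, 0.1348]
tcp_rot: [-0.0, 0.455, 0.891, -0.0]
force: [-1.1, 0.3, -1.7]
grip_width: 0.0258
finger_force: 26.5
```

{"fn": "drive_tool", "kwargs": {
  "plan": [
    {"tx": 0,"ty": 0,"tz": 1.5,"roll": 0,"gripper": 0},
    {"tx": 0,"ty": 0,"tz": 0,"roll": 0,"gripper": 0}
  ]
}}

```text
time: 15.43
ee_pos: [0.4585, -0.2574, 0.1333]
tcp_rot: [-0.0, 0.455, 0.891, 0.0]
force: [-0.1, 0.2, -1.6]
grip_width: 0.0257
finger_force: 26.5
```

{"fn": "drive_tool", "kwargs": {
  "plan": [
    {"tx": 0,"ty": 0,"tz": 1.5,"roll": 0,"gripper": 0},
    {"tx": 0,"ty": 0,"tz": 0,"roll": 0,"gripper": 0}
  ]
}}

```text
time: 15.6
ee_pos: [0.4587, -0.2574, 0.132]
tcp_rot: [-0.0, 0.455, 0.891, 0.0]
force: [0.1, -0.9, 0.3]
grip_width: 0.0252
finger_force: 26.6
```

```bash
python3 -c "
from st import *
q=scoop()
"
```

```text
t 15.6 tcp [ 0.4587 -0.2574  0.132 ] tub [ 0.0736 -0.0007  0.132 ] yhead 35.9 z [ 0.  0. -1.] F [ 0.1 -0.9  0.3] w 0.0252 ff 26.584422290325165 q6 -2.3
nose [20.8  0.9 96.4] n 3304
blade slope down 24.3
```

{"fn": "drive_tool", "kwargs": {
  "plan": [
    {"tx": 0,"ty": 0,"tz": 1.5,"roll": 0,"gripper": 0},
    {"tx": 3,"ty": 0,"tz": 1.3,"roll": 0,"gripper": 0},
    {"tx": 3,"ty": 0,"tz": 1.1,"roll": 0,"gripper": 0},
    {"tx": 3,"ty": 0,"tz": 1.1,"roll": 0,"gripper": 0},
    {"tx": 3,"ty": 0,"tz": 1.1,"roll": 0,"gripper": 0},
    {"tx": 0,"ty": 0,"tz": 0,"roll": 0,"gripper": 0}
  ]
}}

```text
time: 16.15
ee_pos: [0.4524, -0.248, 0.1274]
tcp_rot: [0.002, 0.455, 0.891, 0.0]
force: [-0.0, 1.0, 5.1]
grip_width: 0.0255
finger_force: 27.4
```

```bash
python3 -c "
from st import *
q=scoop()
im,d=snap('wrist','w7')
print([(round(x['p'],2),tub(w('wrist',x['xyz']))) for q in('ball_1_center',) for x in bot.place_of('wrist',q)])
"
```

```text
t 16.15 tcp [ 0.4524 -0.248   0.1274] tub [ 0.0623 -0.0002  0.1274] yhead 35.9 z [ 0.003 -0.001 -1.   ] F [-0.   1.   5.1] w 0.0255 ff 27.36080288887024 q6 -2.32
nose [22.6  0.8 96.3] n 3526
blade slope down 23.8
[(0.93, array([0.0345, 0.015 , 0.0376]))]
```

{"fn": "drive_tool", "kwargs": {
  "plan": [
    {"tx": 4,"ty": 0,"tz": 1.4,"roll": 0,"gripper": 0},
    {"tx": 4,"ty": 0,"tz": 1.4,"roll": 0,"gripper": 0},
    {"tx": 4,"ty": 0,"tz": 1.4,"roll": 0,"gripper": 0},
    {"tx": 4,"ty": 0,"tz": 1.4,"roll": 0,"gripper": 0},
    {"tx": 0,"ty": 0,"tz": 0,"roll": 0,"gripper": 0}
  ]
}}

```text
time: 16.72
ee_pos: [0.4436, -0.2352, 0.1224]
tcp_rot: [0.002, 0.454, 0.891, 0.0]
force: [-0.6, -0.4, 6.8]
grip_width: 0.0253
finger_force: 27.5
```

```bash
python3 -c "
from st import *
q=scoop()
im,d=snap('wrist','w7')
print([(round(x['p'],2),tub(w('wrist',x['xyz']))) for q in('ball_1_center',) for x in bot.place_of('wrist',q)])
"
```

```text
t 16.72 tcp [ 0.4436 -0.2352  0.1224] tub [4.670e-02 1.000e-04 1.224e-01] yhead 36.0 z [ 0.004 -0.002 -1.   ] F [-0.6 -0.4  6.8] w 0.0253 ff 27.518287003040314 q6 -2.34
nose [16.4 -3.2 93.4] n 3226
blade slope down 23.2
[(0.84, array([0.0314, 0.0126, 0.0415]))]
```

View pics/w7.png

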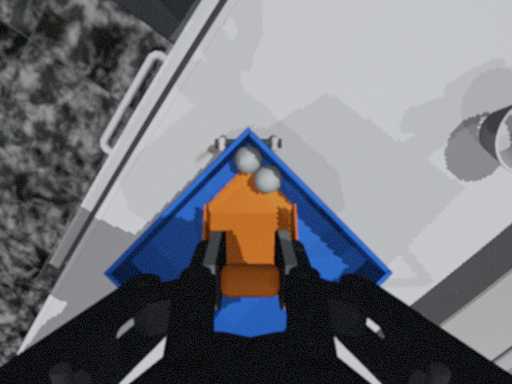

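The picture shows ball 2 riding on the blade edge at (267,180) and ball 1 at the corner apex at (247,158). The nose has already passed between them.

{"fn": "drive_tool", "kwargs": {
  "plan": [
    {"tx": 3,"ty": 0,"tz": 1.1,"roll": 0,"gripper": 0},
    {"tx": 3,"ty": 0,"tz": 1.1,"roll": 0,"gripper": 0},
    {"tx": 3,"ty": 0,"tz": 1.1,"roll": 0,"gripper": 0},
    {"tx": 3,"ty": 0,"tz": 1.1,"roll": 0,"gripper": 0},
    {"tx": 0,"ty": 0,"tz": 0,"roll": 0,"gripper": 0}
  ]
}}

```text
time: 17.28
ee_pos: [0.4366, -0.2256, 0.1179]
tcp_rot: [0.002, 0.454, 0.891, 0.0]
force: [0.4, -0.1, 6.7]
grip_width: 0.0257
finger_force: 27.5
```

```bash
python3 -c "
from st import *
q=scoop()
print([(round(x['p'],2),tub(w('wrist',x['xyz']))) for q in('ball_1_center',) for x in bot.place_of('wrist',q)])
"
```

```text
t 17.28 tcp [ 0.4366 -0.2256  0.1179] tub [0.0348 0.0002 0.1179] yhead 36.0 z [ 0.004 -0.002 -1.   ] F [ 0.4 -0.1  6.7] w 0.0257 ff 27.53766417503357 q6 -2.36
nose [16.5 12.  92.2] n 2653
blade slope down 22.7
[(0.63, array([0.0289, 0.0144, 0.0457]))]
```

{"fn": "drive_tool", "kwargs": {
  "plan": [
    {"tx": 2,"ty": 0,"tz": 0.7,"roll": 0,"gripper": 0},
    {"tx": 2,"ty": 0,"tz": 0.7,"roll": 0,"gripper": 0},
    {"tx": 2,"ty": 0,"tz": 0.7,"roll": 0,"gripper": 0},
    {"tx": 0,"ty": 0,"tz": 0,"roll": 0,"gripper": 0}
  ]
}}

```text
time: 17.72
ee_pos: [0.4354, -0.2232, 0.1183]
tcp_rot: [0.006, 0.454, 0.891, -0.001]
force: [0.4, -5.4, 12.9]
grip_width: 0.0259
finger_force: 28.2
```

```bash
python3 -c "
from st import *
q=scoop()
im,d=snap('wrist','w8')
print([(round(x['p'],2),tub(w('wrist',x['xyz']))) for q in('ball_1_center',) for x in bot.place_of('wrist',q)])
"
```

```text
t 17.72 tcp [ 0.4354 -0.2232  0.1183] tub [0.0322 0.0005 0.1183] yhead 36.0 z [ 0.009 -0.008 -1.   ] F [ 0.4 -5.4 12.9] w 0.0259 ff 28.195175528526306 q6 -2.37
nose [14.4 12.  92.2] n 2412
blade slope down 23.8
[(0.82, array([0.0334, 0.015 , 0.0447]))]
```

```bash
cat >> st.py <<'E'
def balls(cam='wrist'):
    im,d=snap(cam); u,v,P=cloud(cam,d); hsv=cv2.cvtColor(im,cv2.COLOR_RGB2HSV)[v,u]
    t=np.c_[(P[:,:2]-H)@X,(P[:,:2]-H)@Y,P[:,2]]
    k=(t[:,0]>-.005)&(t[:,0]<.12)&(abs(t[:,1])<.05)&(t[:,2]>.02)&(t[:,2]<.1)&(hsv[:,1]<90)
    m=np.zeros(d.shape,np.uint8); m[v[k],u[k]]=255
    if k.sum()<10: print('none');return
    nc,l,s_,c_=cv2.connectedComponentsWithStats(m)
    for i in range(1,nc):
        if s_[i,4]>25:
            kk=k&(l[v,u]==i); print('blob',s_[i,4],'pix',c_[i].round(),'tub mean',t[kk].mean(0).round(4),'top',np.percentile(t[kk,2],97).round(4),'ext',(np.ptp(t[kk],0)*1000).round())
E
python3 -c "
from st import *
balls();balls('top')"
```

```text
blob 1244 pix [257. 187.] tub mean [0.0209 0.007  0.0461] top 0.0535 ext [40. 42. 35.]
blob 50 pix [294. 194.] tub mean [0.0203 0.0323 0.0626] top 0.0678 ext [33. 35. 11.]
blob 38 pix [193. 201.] tub mean [ 0.0253 -0.0387  0.0644] top 0.0678 ext [23. 23.  8.]
none
```

{"fn": "drive_tool", "kwargs": {
  "plan": [
    {"tx": -1,"ty": 0,"tz": -1.5,"roll": 0,"gripper": 0},
    {"tx": 0,"ty": 0,"tz": 0,"roll": 0,"gripper": 30},
    {"tx": 0,"ty": 0,"tz": 0,"roll": 0,"gripper": 40},
    {"tx": 0,"ty": 0,"tz": 0,"roll": 0,"gripper": 50},
    {"tx": 0,"ty": 0,"tz": 0,"roll": 0,"gripper": 50},
    {"tx": 0,"ty": 0,"tz": 0,"roll": 0,"gripper": 50}
  ]
}}

```text
time: 18.47
ee_pos: [0.432, -0.2208, 0.1149]
tcp_rot: [-0.001, 0.455, 0.891, -0.0]
force: [-0.4, -0.8, 0.4]
grip_width: 0.0503
finger_force: 0.0
```

```bash
python3 -c "
from st import *
q=scoop()
balls()
im,d=snap('wrist','w9')
"
```

```text
t 18.47 tcp [ 0.432  -0.2208  0.1149] tub [ 0.0282 -0.0008  0.1149] yhead 35.9 z [-0.001  0.    -1.   ] F [-0.4 -0.8  0.4] w 0.0503 ff 0.0 q6 -2.37
nose [23.6  0.4 84.3] n 1539
blade slope down 3.4
blob 1282 pix [259. 194.] tub mean [0.0198 0.0068 0.0494] top 0.0538 ext [42. 39. 25.]
blob 29 pix [306. 211.] tub mean [0.0271 0.0395 0.0643] top 0.0668 ext [19. 20.  6.]
blob 71 pix [295. 272.] tub mean [0.0755 0.0337 0.066 ] top 0.0736 ext [67.  3. 22.]
```

View pics/w9.png

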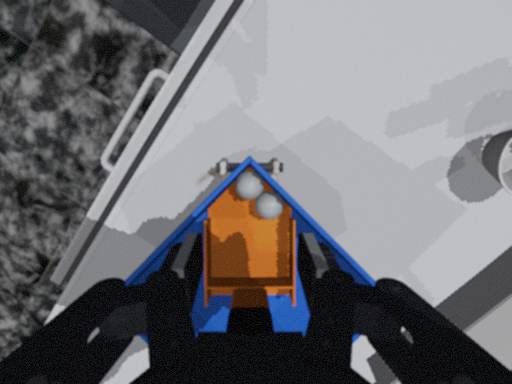

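The picture shows the scoop has tipped back onto its base by itself. Its nose is in the corner and both balls lie on the blade at (250,185) and (268,206).

{"fn": "drive_tool", "kwargs": {
  "plan": [
    {"tx": 0,"ty": 0,"tz": -20,"roll": 0,"gripper": 50},
    {"tx": 0,"ty": 0,"tz": -38,"roll": 0,"gripper": 50},
    {"tx": 0,"ty": 0,"tz": -40,"roll": 0,"gripper": 50},
    {"tx": -36,"ty": 0,"tz": -20,"roll": 0,"gripper": 50},
    {"tx": -38,"ty": 0,"tz": 0,"roll": 0,"gripper": 24},
    {"tx": -38,"ty": 0,"tz": 0,"roll": 0,"gripper": 24},
    {"tx": -38,"ty": 0,"tz": 0,"roll": 0,"gripper": 24},
    {"tx": -30,"ty": 0,"tz": 0,"roll": -0.121,"gripper": 24},
    {"tx": 0,"ty": 0,"tz": 0,"roll": -0.121,"gripper": 24},
    {"tx": 0,"ty": 0,"tz": 0,"roll": -0.121,"gripper": 24},
    {"tx": 0,"ty": 0,"tz": 0,"roll": -0.121,"gripper": 24},
    {"tx": 0,"ty": 0,"tz": 0,"roll": -0.121,"gripper": 24},
    {"tx": 0,"ty": 0,"tz": 0,"roll": -0.121,"gripper": 24},
    {"tx": 0,"ty": 0,"tz": 0,"roll": -0.121,"gripper": 24},
    {"tx": 0,"ty": 0,"tz": 0,"roll": -0.121,"gripper": 24},
    {"tx": 0,"ty": 0,"tz": 0,"roll": -0.121,"gripper": 24},
    {"tx": 0,"ty": 0,"tz": 0,"roll": -0.121,"gripper": 24},
    {"tx": 0,"ty": 0,"tz": 0,"roll": -0.121,"gripper": 24},
    {"tx": 0,"ty": 0,"tz": 0,"roll": -0.119,"gripper": 24},
    {"tx": 0,"ty": 0,"tz": 0,"roll": -0.121,"gripper": 24}
  ]
}}

```text
time: 20.28
ee_pos: [0.5378, -0.3667, 0.233]
tcp_rot: [-0.0, -0.311, 0.95, 0.0]
force: [-0.6, -0.2, -0.1]
grip_width: 0.0244
finger_force: 0.0
```

```bash
python3 -c "
from st import *
state()
im,d=snap('top'); print([(round(x['p'],2),tub(w('top',x['xyz']))) for q in('ball_1_center','tub_bar') for x in bot.place_of('top',q)])
im,d=snap('wrist'); y=pts('wrist',im,d,'yellow'); y=y[(y[:,2]>.1)&(y[:,2]<.18)&(y[:,1]<-.3)]; print(len(y),tub(y.mean(0)) if len(y) else 0)
balls('top')
"
```

```text
t 20.28 tcp [ 0.5378 -0.3667  0.233 ] tub [ 0.2085 -0.001   0.233 ] yhead 126.3 z [-0.001  0.    -1.   ] F [-0.6 -0.2 -0.1] w 0.0244 ff 0.0 q6 -0.58
[(0.9, array([0.2152, 0.0018, 0.1352]))]
499 [ 0.2169 -0.002   0.1366]
blob 30 pix [281. 214.] tub mean [0.0231 0.0052 0.0501] top 0.055 ext [34. 24. 23.]
```

{"fn": "drive_tool", "kwargs": {
  "plan": [
    {"tx": 0,"ty": -7,"tz": 30,"roll": 0,"gripper": 24},
    {"tx": 0,"ty": 0,"tz": 30,"roll": 0,"gripper": 24},
    {"tx": 0,"ty": 0,"tz": 30,"roll": 0,"gripper": 24},
    {"tx": 0,"ty": 0,"tz": 25,"roll": 0,"gripper": 24},
    {"tx": 0,"ty": 0,"tz": 0,"roll": 0,"gripper": 0},
    {"tx": 0,"ty": 0,"tz": 0,"roll": 0,"gripper": 0},
    {"tx": 0,"ty": 0,"tz": 0,"roll": 0,"gripper": 0}
  ],
  "squeeze": 50
}}

```text
time: 21.12
ee_pos: [0.5408, -0.3722, 0.1172]
tcp_rot: [-0.001, -0.307, 0.952, 0.001]
force: [-2.0, -1.8, -7.9]
grip_width: 0.0083
finger_force: 48.5
```

{"fn": "drive_tool", "kwargs": {
  "plan": [
    {"tx": 0,"ty": -2.3,"tz": 4.4,"roll": 0,"gripper": 0},
    {"tx": 0,"ty": -2.3,"tz": 4.5,"roll": 0,"gripper": 0},
    {"tx": 0,"ty": -2.3,"tz": 4.5,"roll": 0,"gripper": 0},
    {"tx": 0,"ty": -1.9,"tz": 4.4,"roll": 0,"gripper": 0},
    {"tx": 0,"ty": -1.9,"tz": 4.4,"roll": 0,"gripper": 0},
    {"tx": 0,"ty": -1.9,"tz": 4.4,"roll": 0,"gripper": 0},
    {"tx": 0,"ty": -1.7,"tz": 4.4,"roll": 0,"gripper": 0},
    {"tx": 0,"ty": -1.7,"tz": 4.5,"roll": 0,"gripper": 0},
    {"tx": 0,"ty": -1.7,"tz": 4.5,"roll": 0,"gripper": 0},
    {"tx": 0,"ty": -1.4,"tz": 4.6,"roll": 0,"gripper": 0},
    {"tx": 0,"ty": -1.4,"tz": 4.6,"roll": 0,"gripper": 0},
    {"tx": 0,"ty": -1.4,"tz": 4.6,"roll": 0,"gripper": 0},
    {"tx": 0,"ty": -1.2,"tz": 4.6,"roll": 0,"gripper": 0},
    {"tx": 0,"ty": -1.1,"tz": 4.6,"roll": 0,"gripper": 0},
    {"tx": 0,"ty": 0,"tz": 0,"roll": 0,"gripper": 0}
  ]
}}

```text
time: 22.37
ee_pos: [0.5558, -0.3926, 0.057]
tcp_rot: [-0.0, -0.308, 0.951, -0.0]
force: [-3.6, -0.5, 1.0]
grip_width: 0.0085
finger_force: 49.7
```

```bash
python3 -c "
from st import *
state()
im,d=snap('top'); print([(round(x['p'],2),tub(w('top',x['xyz']))) for q in('ball_1_center','scoop') for x in bot.place_of('top',q)])
balls('top')
"
```

```text
t 22.37 tcp [ 0.5558 -0.3926  0.057 ] tub [ 0.24   -0.0016  0.057 ] yhead 125.9 z [-0.    -0.001 -1.   ] F [-3.6 -0.5  1. ] w 0.0085 ff 49.733760952949524 q6 -0.56
[(0.81, array([ 0.0504, -0.0039,  0.022 ]))]
blob 30 pix [297. 211.] tub mean [ 0.0574 -0.0124  0.0416] top 0.0455 ext [18. 12.  9.]
```

{"fn": "drive_tool", "kwargs": {
  "plan": [
    {"tx": 0,"ty": -0.5,"tz": 3,"roll": 0,"gripper": 0},
    {"tx": 0,"ty": 0,"tz": 3,"roll": 0,"gripper": 0},
    {"tx": 0,"ty": 0,"tz": 0,"roll": 0,"gripper": 0}
  ]
}}

```text
time: 22.82
ee_pos: [0.5568, -0.3938, 0.051]
tcp_rot: [0.0, -0.308, 0.951, -0.001]
force: [-3.0, -3.6, 4.5]
grip_width: 0.0085
finger_force: 50.0
```

{"fn": "drive_tool", "kwargs": {
  "plan": [
    {"tx": 0,"ty": 0,"tz": 0,"roll": 0,"gripper": 22},
    {"tx": 0,"ty": 0,"tz": 0,"roll": 0,"gripper": 22},
    {"tx": 0,"ty": 0,"tz": -35,"roll": 0,"gripper": 22},
    {"tx": 0,"ty": 0,"tz": -40,"roll": 0,"gripper": 22},
    {"tx": 0,"ty": 0,"tz": -40,"roll": 0.121,"gripper": 50},
    {"tx": 0,"ty": 0,"tz": -40,"roll": 0.121,"gripper": 50},
    {"tx": 0,"ty": 0,"tz": -20,"roll": 0.121,"gripper": 50},
    {"tx": 0,"ty": 0,"tz": 0,"roll": 0.121,"gripper": 50},
    {"tx": 0,"ty": 0,"tz": 0,"roll": 0.121,"gripper": 50},
    {"tx": 0,"ty": 0,"tz": 0,"roll": 0.121,"gripper": 50},
    {"tx": 0,"ty": 0,"tz": 0,"roll": 0.121,"gripper": 50},
    {"tx": 0,"ty": 0,"tz": 0,"roll": 0.121,"gripper": 50},
    {"tx": 0,"ty": 0,"tz": 0,"roll": 0.121,"gripper": 50},
    {"tx": 0,"ty": 0,"tz": 0,"roll": 0.121,"gripper": 50},
    {"tx": 0,"ty": 0,"tz": 0,"roll": 0.121,"gripper": 50},
    {"tx": 0,"ty": 0,"tz": 0,"roll": 0.121,"gripper": 50},
    {"tx": 0,"ty": 0,"tz": 0,"roll": 0.119,"gripper": 50},
    {"tx": 38,"ty": 0,"tz": 0,"roll": 0,"gripper": 50},
    {"tx": 38,"ty": 0,"tz": 0,"roll": 0,"gripper": 50},
    {"tx": 20,"ty": 0,"tz": 0,"roll": 0,"gripper": 50}
  ]
}}

```text
time: 24.48
ee_pos: [0.4991, -0.3123, 0.224]
tcp_rot: [-0.0, 0.455, 0.891, 0.001]
force: [0.8, -0.8, 1.6]
grip_width: 0.0502
finger_force: 0.0
```

{"fn": "drive_tool", "kwargs": {
  "plan": [
    {"tx": 10,"ty": 0,"tz": 0,"roll": 0,"gripper": 50},
    {"tx": 0,"ty": 0,"tz": 0,"roll": 0,"gripper": 50},
    {"tx": 0,"ty": 0,"tz": 0,"roll": 0,"gripper": 50}
  ]
}}

```text
time: 24.73
ee_pos: [0.4948, -0.3061, 0.2249]
tcp_rot: [0.001, 0.454, 0.891, 0.0]
force: [0.1, -0.5, 0.5]
grip_width: 0.0496
finger_force: 0.0
```

```bash
cat > hd.py <<'E'
from st import *
s,r=state(); im,d=snap('wrist')
o=pts('wrist',im,d,'orange'); t=np.array([tub(p) for p in o]); zt=np.percentile(t[:,2],99); print('ztop',zt)
for a,b in((zt-.006,zt+.01),(.02,.055)):
    k=t[(t[:,2]>a)&(t[:,2]<b)]
    if len(k)>10: print(len(k),k.mean(0).round(4),cv2.minAreaRect((k[:,:2]*1000).astype(np.float32)),k.min(0),k.max(0))
balls()
print([(round(x['p'],2),tub(w('wrist',x['xyz']))) for q in('ball_1_center','scoop') for x in bot.place_of('wrist',q)])
E
python3 hd.py
```

```text
t 24.73 tcp [ 0.4948 -0.3061  0.2249] tub [ 1.342e-01 -1.000e-04  2.249e-01] yhead 36.0 z [ 0.002  0.    -1.   ] F [ 0.1 -0.5  0.5] w 0.0496 ff 0.0 q6 -2.23
ztop 0.1244
415 [ 0.1014 -0.0007  0.1231] ((101.98268127441406, -0.8849363327026367), (12.485200881958008, 23.652048110961914), 0.4583843946456909) [ 0.0957 -0.0127  0.1194] [0.1083 0.0109 0.1256]
3746 [ 0.0669 -0.0017  0.0244] ((59.849998474121094, -0.7000007629394531), (66.4000015258789, 102.30000305175781), 90.0) [ 0.0087 -0.0339  0.0201] [0.111  0.0325 0.0539]
blob 335 pix [265.  91.] tub mean [0.0498 0.0168 0.0388] top 0.0428 ext [21. 23. 23.]
blob 323 pix [242.  93.] tub mean [ 0.0524 -0.008   0.039 ] top 0.0429 ext [20. 22. 23.]
[(0.62, array([0.0531, 0.0192, 0.0345])), (0.64, array([ 0.0498, -0.0028,  0.0208]))]
```

{"fn": "drive_tool", "kwargs": {
  "plan": [
    {"tx": 32,"ty": -1,"tz": 0,"roll": 0,"gripper": 50},
    {"tx": 0,"ty": 0,"tz": 20,"roll": 0,"gripper": 50},
    {"tx": 0,"ty": 0,"tz": 35,"roll": 0,"gripper": 50},
    {"tx": 0,"ty": 0,"tz": 35,"roll": 0,"gripper": 50},
    {"tx": 0,"ty": 0,"tz": 35,"roll": 0,"gripper": 50},
    {"tx": 0,"ty": 0,"tz": 18,"roll": 0,"gripper": 50},
    {"tx": 0,"ty": 0,"tz": 0,"roll": 0,"gripper": 0},
    {"tx": 0,"ty": 0,"tz": 0,"roll": 0,"gripper": 0},
    {"tx": 0,"ty": 0,"tz": 0,"roll": 0,"gripper": 0},
    {"tx": 0,"ty": 0,"tz": 0,"roll": 0,"gripper": 0}
  ],
  "squeeze": 90
}}

```text
time: 25.77
ee_pos: [0.4759, -0.2818, 0.0829]
tcp_rot: [0.001, 0.455, 0.891, 0.0]
force: [0.4, -0.1, -2.0]
grip_width: 0.0248
finger_force: 88.3
```

{"fn": "drive_tool", "kwargs": {
  "plan": [
    {"tx": -1,"ty": 0,"tz": -3,"roll": 0,"gripper": 0},
    {"tx": -1,"ty": 0,"tz": -6,"roll": 0,"gripper": 0},
    {"tx": 0,"ty": 0,"tz": -9,"roll": 0,"gripper": 0},
    {"tx": 0,"ty": 0,"tz": -12,"roll": 0,"gripper": 0},
    {"tx": 0,"ty": 0,"tz": -12,"roll": 0,"gripper": 0},
    {"tx": 0,"ty": 0,"tz": -12,"roll": 0,"gripper": 0},
    {"tx": 0,"ty": 0,"tz": -12,"roll": 0,"gripper": 0},
    {"tx": 0,"ty": 0,"tz": -8,"roll": 0,"gripper": 0},
    {"tx": 0,"ty": 0,"tz": -4,"roll": 0,"gripper": 0},
    {"tx": 0,"ty": 0,"tz": 0,"roll": 0,"gripper": 0}
  ]
}}

```text
time: 26.6
ee_pos: [0.4765, -0.2831, 0.1608]
tcp_rot: [0.001, 0.455, 0.891, 0.0]
force: [-0.3, -0.7, -3.5]
grip_width: 0.025
finger_force: 88.3
```

```bash
sed -i 's/(t\[:,2\]<.1)/(t[:,2]<.16)/' st.py; python3 -c "
from st import *
scoop(); balls()"
```

```text
t 26.6 tcp [ 0.4765 -0.2831  0.1608] tub [ 0.1048 -0.0015  0.1608] yhead 35.9 z [ 0.002 -0.001 -1.   ] F [-0.3 -0.7 -3.5] w 0.025 ff 88.29216957092285 q6 -2.26
nose [92.6  1.2 53.7] n 11662
blade slope down -11.4
blob 35 pix [207. 109.] tub mean [ 0.0346 -0.0359  0.0557] top 0.0571 ext [25. 25.  4.]
blob 897 pix [237. 137.] tub mean [ 0.0505 -0.0088  0.1167] top 0.1208 ext [23. 21. 24.]
blob 906 pix [277. 138.] tub mean [0.0507 0.016  0.1168] top 0.1208 ext [23. 24. 24.]
```

{"fn": "drive_tool", "kwargs": {
  "plan": [
    {"tx": 4,"ty": 3,"tz": 0,"roll": 0,"gripper": 0},
    {"tx": 8,"ty": 6,"tz": 0,"roll": 0,"gripper": 0},
    {"tx": 11.4,"ty": 8.1,"tz": 0,"roll": 0,"gripper": 0},
    {"tx": 11.4,"ty": 8.1,"tz": 0,"roll": 0,"gripper": 0},
    {"tx": 11.4,"ty": 8.1,"tz": 0,"roll": 0,"gripper": 0},
    {"tx": 11.4,"ty": 8.1,"tz": 0,"roll": 0,"gripper": 0},
    {"tx": 11.4,"ty": 8.1,"tz": 0,"roll": 0,"gripper": 0},
    {"tx": 11.4,"ty": 8.1,"tz": 0,"roll": 0,"gripper": 0},
    {"tx": 11.4,"ty": 8.1,"tz": 0,"roll": 0,"gripper": 0},
    {"tx": 11.4,"ty": 8.1,"tz": 0,"roll": 0,"gripper": 0},
    {"tx": 11.4,"ty": 8.1,"tz": 0,"roll": 0,"gripper": 0},
    {"tx": 11.4,"ty": 8.1,"tz": 0,"roll": 0,"gripper": 0},
    {"tx": 11.4,"ty": 8.1,"tz": 0,"roll": 0,"gripper": 0},
    {"tx": 11.4,"ty": 8.1,"tz": 0,"roll": 0,"gripper": 0},
    {"tx": 8,"ty": 6,"tz": 0,"roll": 0,"gripper": 0},
    {"tx": 5,"ty": 3.5,"tz": 0,"roll": 0,"gripper": 0},
    {"tx": 3,"ty": 2,"tz": 0,"roll": 0,"gripper": 0},
    {"tx": 0,"ty": 0,"tz": 0,"roll": 0,"gripper": 0}
  ]
}}

```text
time: 28.2
ee_pos: [0.4745, -0.0799, 0.1593]
tcp_rot: [-0.0, 0.454, 0.891, -0.0]
force: [-0.4, 0.3, -1.7]
grip_width: 0.0247
finger_force: 88.3
```

{"fn": "drive_tool", "kwargs": {
  "plan": [
    {"tx": 0,"ty": 0,"tz": 5,"roll": 0,"gripper": 0},
    {"tx": 0,"ty": 0,"tz": 10,"roll": 0,"gripper": 0},
    {"tx": 0,"ty": 0,"tz": 14,"roll": 0,"gripper": 0},
    {"tx": 0,"ty": 0,"tz": 14,"roll": 0,"gripper": 0},
    {"tx": 0,"ty": 0,"tz": 14,"roll": 0,"gripper": 0},
    {"tx": 0,"ty": 0,"tz": 14,"roll": 0,"gripper": 0},
    {"tx": 0,"ty": 0,"tz": 10,"roll": 0,"gripper": 0},
    {"tx": 0,"ty": 0,"tz": 6,"roll": 0,"gripper": 0},
    {"tx": 0,"ty": 0,"tz": 3,"roll": 0,"gripper": 0},
    {"tx": 0,"ty": 0,"tz": 0,"roll": 0,"gripper": 0}
  ]
}}

```text
time: 29.03
ee_pos: [0.4742, -0.0808, 0.0688]
tcp_rot: [-0.0, 0.455, 0.89, -0.0]
force: [-0.3, 0.1, -1.9]
grip_width: 0.025
finger_force: 88.4
```

```bash
python3 -c "
from st import *
scoop()
print([(round(x['p'],2),w('wrist',x['xyz']).round(4)) for q in('ball_1_center','scoop') for x in bot.place_of('wrist',q)])"
```

```text
t 29.03 tcp [ 0.4742 -0.0808  0.0688] tub [-0.0602  0.1157  0.0688] yhead 35.9 z [-0.001 -0.    -1.   ] F [-0.3  0.1 -1.9] w 0.025 ff 88.3523440361023 q6 -2.67
nose [91.4  1.8 52.3] n 11506
blade slope down -11.3
[(0.7, array([ 0.4589, -0.0315,  0.0229])), (0.74, array([ 0.4428, -0.0367,  0.0129])), (0.6, array([ 0.4619, -0.0281,  0.0215]))]
```

{"fn": "drive_tool", "kwargs": {
  "plan": [
    {"tx": 0,"ty": 0,"tz": 2,"roll": 0,"gripper": 0},
    {"tx": 0,"ty": 0,"tz": 1.5,"roll": 0,"gripper": 0},
    {"tx": 0,"ty": 0,"tz": 0,"roll": 0,"gripper": 0}
  ]
}}

```text
time: 29.43
ee_pos: [0.4744, -0.0804, 0.0658]
tcp_rot: [-0.0, 0.455, 0.891, 0.0]
force: [0.7, -0.3, -2.1]
grip_width: 0.025
finger_force: 88.4
```

{"fn": "drive_tool", "kwargs": {
  "plan": [
    {"tx": 0,"ty": 0,"tz": 1,"roll": 0,"gripper": 0},
    {"tx": 0,"ty": 0,"tz": 0,"roll": 0,"gripper": 0}
  ]
}}

```text
time: 29.6
ee_pos: [0.4745, -0.0804, 0.0648]
tcp_rot: [-0.0, 0.455, 0.891, -0.0]
force: [-0.6, 0.1, -3.3]
grip_width: 0.0248
finger_force: 88.4
```

{"fn": "drive_tool", "kwargs": {
  "plan": [
    {"tx": 0,"ty": 0,"tz": 1,"roll": 0,"gripper": 0},
    {"tx": 0,"ty": 0,"tz": 0,"roll": 0,"gripper": 0}
  ]
}}

```text
time: 29.77
ee_pos: [0.4745, -0.0804, 0.0637]
tcp_rot: [-0.0, 0.455, 0.891, -0.0]
force: [0.2, -0.3, -2.9]
grip_width: 0.0248
finger_force: 88.4
```

{"fn": "drive_tool", "kwargs": {
  "plan": [
    {"tx": 0,"ty": 0,"tz": 1,"roll": 0,"gripper": 0},
    {"tx": 0,"ty": 0,"tz": 0,"roll": 0,"gripper": 0}
  ]
}}

```text
time: 29.93
ee_pos: [0.4744, -0.0804, 0.0627]
tcp_rot: [-0.0, 0.455, 0.891, -0.0]
force: [-0.3, 0.9, -2.2]
grip_width: 0.0249
finger_force: 88.4
```

{"fn": "drive_tool", "kwargs": {
  "plan": [
    {"tx": 0,"ty": 0,"tz": 1,"roll": 0,"gripper": 0},
    {"tx": 0,"ty": 0,"tz": 0,"roll": 0,"gripper": 0}
  ]
}}

```text
time: 30.1
ee_pos: [0.4747, -0.0805, 0.0619]
tcp_rot: [0.0, 0.455, 0.891, -0.0]
force: [1.0, 0.1, -1.4]
grip_width: 0.0246
finger_force: 88.4
```

{"fn": "drive_tool", "kwargs": {
  "plan": [
    {"tx": 0,"ty": 0,"tz": 1,"roll": 0,"gripper": 0},
    {"tx": 0,"ty": 0,"tz": 0,"roll": 0,"gripper": 0}
  ]
}}

```text
time: 30.27
ee_pos: [0.475, -0.0807, 0.0616]
tcp_rot: [0.001, 0.455, 0.891, -0.0]
force: [-0.9, 0.2, 5.3]
grip_width: 0.0247
finger_force: 89.4
```

{"fn": "drive_tool", "kwargs": {
  "plan": [
    {"tx": 0,"ty": 0,"tz": -1,"roll": 0,"gripper": 30},
    {"tx": 0,"ty": 0,"tz": 0,"roll": 0,"gripper": 40},
    {"tx": 0,"ty": 0,"tz": 0,"roll": 0,"gripper": 50},
    {"tx": 0,"ty": 0,"tz": 0,"roll": 0,"gripper": 50},
    {"tx": 0,"ty": 0,"tz": -15,"roll": 0,"gripper": 50},
    {"tx": 0,"ty": 0,"tz": -35,"roll": 0,"gripper": 50},
    {"tx": 0,"ty": 0,"tz": -40,"roll": 0,"gripper": 50},
    {"tx": 0,"ty": 0,"tz": -40,"roll": 0,"gripper": 50},
    {"tx": 0,"ty": 0,"tz": -20,"roll": 0,"gripper": 50},
    {"tx": 0,"ty": 0,"tz": 0,"roll": 0,"gripper": 50}
  ]
}}

```text
time: 31.1
ee_pos: [0.4774, -0.0807, 0.2176]
tcp_rot: [0.005, 0.455, 0.891, 0.002]
force: [0.9, 0.5, -0.0]
grip_width: 0.0498
finger_force: 0.0
```

```bash
python3 -c "
from st import *
state()
for c in('wrist','top'):
    im,d=snap(c)
    print(c,[(q,round(x['p'],2),w(c,x['xyz']).round(4)) for q in('ball_1_center','scoop','tub_bar') for x in bot.place_of(c,q)])
    if c=='wrist':
        o=pts('wrist',im,d,'orange'); print('handle top',np.percentile(o[:,2],99), 'base low',np.percentile(o[:,2],3))"
```

```text
t 31.1 tcp [ 0.4774 -0.0807  0.2176] tub [-0.0584  0.1183  0.2176] yhead 35.9 z [ 0.011 -0.    -1.   ] F [ 0.9  0.5 -0. ] w 0.0498 ff 0.0 q6 -2.67
wrist [('ball_1_center', 0.69, array([ 0.4531, -0.031 ,  0.0098])), ('scoop', 0.95, array([ 0.4352, -0.0362, -0.0031]))]
handle top 0.09694596033350122 base low -0.00639588326619709
top [('ball_1_center', 0.52, array([ 0.4647, -0.0333,  0.0109])), ('scoop', 0.85, array([ 0.4453, -0.039 ,  0.0016])), ('tub_bar', 0.95, array([ 0.5593, -0.3915,  0.0746]))]
```

{"fn": "drive_tool", "kwargs": {
  "plan": [
    {"tx": -33.4,"ty": -13.4,"tz": 0,"roll": 0,"gripper": 22},
    {"tx": -33.4,"ty": -13.4,"tz": 0,"roll": 0,"gripper": 22},
    {"tx": -33.4,"ty": -13.4,"tz": 0,"roll": 0,"gripper": 22},
    {"tx": -33.4,"ty": -13.4,"tz": 0,"roll": 0,"gripper": 22},
    {"tx": -33.4,"ty": -13.4,"tz": 0,"roll": 0,"gripper": 22},
    {"tx": -33.4,"ty": -13.4,"tz": 0,"roll": 0,"gripper": 22},
    {"tx": -33.4,"ty": -13.4,"tz": 0,"roll": 0,"gripper": 22},
    {"tx": -33.4,"ty": -13.4,"tz": 0,"roll": 0,"gripper": 22},
    {"tx": -33.4,"ty": -13.4,"tz": 0,"roll": 0,"gripper": 22},
    {"tx": 0,"ty": 0,"tz": 0,"roll": -0.121,"gripper": 22},
    {"tx": 0,"ty": 0,"tz": 0,"roll": -0.121,"gripper": 22},
    {"tx": 0,"ty": 0,"tz": 0,"roll": -0.121,"gripper": 22},
    {"tx": 0,"ty": 0,"tz": 0,"roll": -0.121,"gripper": 22},
    {"tx": 0,"ty": 0,"tz": 0,"roll": -0.121,"gripper": 22},
    {"tx": 0,"ty": 0,"tz": 0,"roll": -0.121,"gripper": 22},
    {"tx": 0,"ty": 0,"tz": 0,"roll": -0.121,"gripper": 22},
    {"tx": 0,"ty": 0,"tz": 10,"roll": -0.121,"gripper": 22},
    {"tx": 0,"ty": 0,"tz": 20,"roll": -0.121,"gripper": 22},
    {"tx": 0,"ty": 0,"tz": 20,"roll": -0.121,"gripper": 22},
    {"tx": 0,"ty": 0,"tz": 20,"roll": -0.121,"gripper": 22}
  ]
}}

```text
time: 33.17
ee_pos: [0.5529, -0.3945, 0.1403]
tcp_rot: [-0.0, -0.195, 0.981, 0.0]
force: [0.7, 0.0, -1.2]
grip_width: 0.0221
finger_force: 0.0
```

{"fn": "drive_tool", "kwargs": {
  "plan": [
    {"tx": 0,"ty": 0,"tz": 0,"roll": -0.121,"gripper": 22},
    {"tx": 0,"ty": 0,"tz": 0,"roll": -0.119,"gripper": 22},
    {"tx": 0,"ty": 0,"tz": 0,"roll": 0,"gripper": 22},
    {"tx": 0,"ty": 0,"tz": 0,"roll": 0,"gripper": 22}
  ]
}}

```text
time: 33.5
ee_pos: [0.553, -0.3946, 0.1413]
tcp_rot: [-0.0, -0.307, 0.952, 0.0]
force: [0.3, -0.3, -0.0]
grip_width: 0.0222
finger_force: 0.0
```

```bash
python3 -c "
from st import *
s,r=state()
im,d=snap('wrist'); y=pts('wrist',im,d,'yellow'); y=y[(y[:,2]>.04)&(y[:,2]<.12)&(y[:,1]<-.3)]; print(len(y),tub(y.mean(0)) if len(y) else 0)
print([(round(x['p'],2),tub(w('wrist',x['xyz']))) for x in bot.place_of('wrist','tub_bar')])"
```

```text
t 33.5 tcp [ 0.553  -0.3946  0.1413] tub [ 0.24   -0.005   0.1413] yhead 125.7 z [-0.001  0.    -1.   ] F [ 0.3 -0.3 -0. ] w 0.0222 ff 0.0 q6 -0.56
655 [ 0.2405 -0.0026  0.0767]
[(0.95, array([ 0.2401, -0.0026,  0.0749]))]
```

{"fn": "drive_tool", "kwargs": {
  "plan": [
    {"tx": -3,"ty": 0,"tz": 25,"roll": 0,"gripper": 22},
    {"tx": 0,"ty": 0,"tz": 25,"roll": 0,"gripper": 22},
    {"tx": 0,"ty": 0,"tz": 25,"roll": 0,"gripper": 22},
    {"tx": 0,"ty": 0,"tz": 10,"roll": 0,"gripper": 22},
    {"tx": 0,"ty": 0,"tz": 0,"roll": 0,"gripper": 0},
    {"tx": 0,"ty": 0,"tz": 0,"roll": 0,"gripper": 0},
    {"tx": 0,"ty": 0,"tz": 0,"roll": 0,"gripper": 0}
  ],
  "squeeze": 50
}}

```text
time: 34.18
ee_pos: [0.5551, -0.3935, 0.057]
tcp_rot: [-0.001, -0.308, 0.951, -0.0]
force: [-1.6, -3.5, -5.3]
grip_width: 0.0082
finger_force: 48.5
```

{"fn": "drive_tool", "kwargs": {
  "plan": [
    {"tx": 0,"ty": 1.2,"tz": -4.7,"roll": 0,"gripper": 0},
    {"tx": 0,"ty": 1.2,"tz": -4.7,"roll": 0,"gripper": 0},
    {"tx": 0,"ty": 1.4,"tz": -4.6,"roll": 0,"gripper": 0},
    {"tx": 0,"ty": 1.4,"tz": -4.6,"roll": 0,"gripper": 0},
    {"tx": 0,"ty": 1.4,"tz": -4.6,"roll": 0,"gripper": 0},
    {"tx": 0,"ty": 1.7,"tz": -4.5,"roll": 0,"gripper": 0},
    {"tx": 0,"ty": 1.7,"tz": -4.5,"roll": 0,"gripper": 0},
    {"tx": 0,"ty": 1.7,"tz": -4.5,"roll": 0,"gripper": 0},
    {"tx": 0,"ty": 1.9,"tz": -4.4,"roll": 0,"gripper": 0},
    {"tx": 0,"ty": 1.9,"tz": -4.4,"roll": 0,"gripper": 0},
    {"tx": 0,"ty": 1.9,"tz": -4.4,"roll": 0,"gripper": 0},
    {"tx": 0,"ty": 2.2,"tz": -4.3,"roll": 0,"gripper": 0},
    {"tx": 0,"ty": 2.2,"tz": -4.3,"roll": 0,"gripper": 0},
    {"tx": 0,"ty": 2.2,"tz": -4.3,"roll": 0,"gripper": 0},
    {"tx": 0,"ty": 2.4,"tz": -4.1,"roll": 0,"gripper": 0},
    {"tx": 0,"ty": 2.4,"tz": -4.1,"roll": 0,"gripper": 0},
    {"tx": 0,"ty": 1.5,"tz": -2.5,"roll": 0,"gripper": 0},
    {"tx": 0,"ty": 1,"tz": -2,"roll": 0,"gripper": 0},
    {"tx": 0,"ty": 0,"tz": 0,"roll": 0,"gripper": 0}
  ]
}}

```text
time: 35.77
ee_pos: [0.5363, -0.3676, 0.1299]
tcp_rot: [-0.001, -0.308, 0.951, 0.001]
force: [0.9, -9.8, -18.9]
grip_width: 0.008
finger_force: 49.0
```

Stop reached. I'll release the bar, clear the arm and check the scene.

{"fn": "drive_tool", "kwargs": {
  "plan": [
    {"tx": 0,"ty": 0,"tz": 1.5,"roll": 0,"gripper": 24},
    {"tx": 0,"ty": 0,"tz": 0,"roll": 0,"gripper": 24},
    {"tx": 0,"ty": 0,"tz": -25,"roll": 0,"gripper": 24},
    {"tx": 0,"ty": 0,"tz": -35,"roll": 0,"gripper": 24},
    {"tx": 0,"ty": 0,"tz": -35,"roll": 0,"gripper": 24},
    {"tx": 30,"ty": 0,"tz": 0,"roll": 0,"gripper": 24},
    {"tx": 35,"ty": 0,"tz": 0,"roll": 0,"gripper": 24},
    {"tx": 35,"ty": 0,"tz": 0,"roll": 0,"gripper": 24},
    {"tx": 0,"ty": 0,"tz": 0,"roll": 0,"gripper": 24},
    {"tx": 0,"ty": 0,"tz": 0,"roll": 0,"gripper": 24},
    {"tx": 0,"ty": 0,"tz": 0,"roll": 0,"gripper": 24},
    {"tx": 0,"ty": 0,"tz": 0,"roll": 0,"gripper": 24}
  ]
}}

```text
time: 36.77
ee_pos: [0.4573, -0.4255, 0.2268]
tcp_rot: [0.001, -0.309, 0.951, -0.001]
force: [0.7, -0.2, -1.2]
grip_width: 0.0241
finger_force: 0.0
```

Run:
```python
from st import *
state()
im,d=snap('top'); print([(q,round(x['p'],2),w('top',x['xyz']).round(4)) for q in('ball_1_center','scoop','tub_bar') for x in bot.place_of('top',q)])
y=pts('top',im,d,'yellow'); y=y[(y[:,1]<-.3)&(y[:,1]>-.5)&(y[:,0]>.45)&(y[:,0]<.65)&(y[:,2]>.1)]; print('bar',len(y),tub(y.mean(0)) if len(y) else 0)
o=pts('top',im,d,'orange'); o=o[abs(o[:,1])<.15]; print('scoop z',np.percentile(o[:,2],[2,99]))
```

```text
t 36.77 tcp [ 0.4573 -0.4255  0.2268] tub [ 0.2088 -0.1007  0.2268] yhead 126.0 z [ 0.002 -0.001 -1.   ] F [ 0.7 -0.2 -1.2] w 0.0241 ff 0.0 q6 -0.44
[('ball_1_center', 0.4, array([ 0.4639, -0.0315,  0.012 ])), ('scoop', 0.59, array([ 0.4446, -0.0387,  0.0005]))]
bar 0 0
scoop z [-0.0020103   0.10489599]
```

Run:
```python
from h import *
im,d=snap('top'); u,v,P=cloud('top',d); hsv=cv2.cvtColor(im,cv2.COLOR_RGB2HSV)[v,u]
k=(abs(P[:,0]-.455)<.03)&(abs(P[:,1]+.035)<.035)&(hsv[:,1]<110)&(P[:,2]>.012)
print(k.sum(),P[k].mean(0).round(4),np.ptp(P[k],0).round(3))
import sys; print(np.c_[P[k].round(3)][::4])
```

```text
110 [ 0.4481 -0.037   0.0194] [0.054 0.032 0.015]
[[ 0.483 -0.034  0.026]
 [ 0.465 -0.026  0.021]
 [ 0.466 -0.035  0.013]
 [ 0.463 -0.031  0.019]
 [ 0.46  -0.021  0.019]
 [ 0.459 -0.032  0.028]
 [ 0.458 -0.021  0.021]
 [ 0.458 -0.031  0.023]
 [ 0.456 -0.021  0.019]
 [ 0.455 -0.031  0.023]
 [ 0.454 -0.021  0.016]
 [ 0.453 -0.031  0.021]
 [ 0.451 -0.023  0.015]
 [ 0.451 -0.033  0.019]
 [ 0.449 -0.033  0.018]
 [ 0.446 -0.047  0.017]
 [ 0.443 -0.046  0.023]
 [ 0.441 -0.041  0.022]
 [ 0.441 -0.05   0.018]
 [ 0.439 -0.041  0.022]
 [ 0.439 -0.05   0.019]
 [ 0.436 -0.041  0.021]
 [ 0.437 -0.05   0.018]
 [ 0.434 -0.041  0.021]
 [ 0.434 -0.05   0.018]
 [ 0.431 -0.044  0.023]
 [ 0.432 -0.052  0.017]
 [ 0.43  -0.047  0.015]]
```

```bash
python3 -c "
from bench import bot
print(bot.hand_in())"
```

```text
the job is handed in; nothing more can be done
None
```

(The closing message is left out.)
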